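Sort stripped desk parts over the drop chute

ROBOT

A 6-joint arm with a two-finger parallel gripper is mounted at the origin on the work surface. World frame = base frame: x ahead of the robot, y to its left, z up, the work surface at z = 0. Lengths are in m, angles in rad, forces in N, time in s.
With the tool pointing down it reaches from about 0.25 to 0.725 m from the base axis. Payload 4 kg.
Tool frame: the origin (TCP) lies on the centre line of the jaws, within the pads' length; the fingertips stand 11 mm ahead of it and the grasp point (between the pads) lies 8 mm behind it (ctrl.tip_reach is the distance from the TCP to the fingertips, in m); z points along the fingers, y is the direction in which the jaws open and shut (so a half turn about z gives the same grasp; the last joint's range is limited). The gripper opens to 85 mm and grips with 20 to 120 N. Pads are 22 mm wide; open, the fingers measure 114 mm over their backs; the gripper's body (76 mm by 85 mm) begins 54 mm behind the grasp point. The pads swing forward as they close: fully open they stand 13 mm farther back than shut.
Start: joints at [1.27, 0.241, 0.005, 1.335, 0, 1.571], TCP at [0.148, 0.478, 0.242] pointing down, gripper open.
Joint ranges: [-2.72, 2.72], [-1.05, 1.87], [-1.09, 1.28], [-1.99, 2.15], [-1.42, 1.44], [-3.14, 3.14]. Speed limits (rad/s): [2.79, 2.79, 3.14, 3.14, 3.14, 3.14].

INTERFACE

Orientations are given as a unit quaternion [x, y, z, w].
In Python, from station import ctrl gives the robot as it stands. The module is installed in compiled form; this text tells all that it offers.
- The arm moves only by the tool jog_arm, never from a script. Its argument "increments" is a list of rows, each an object of numbers: "tx", "ty", "tz": the shift along the world's x, y, z in cm; "wx", "wy", "wz": the turn, a rotation vector about the world's x, y, z in degrees. A call has 1 to 8 rows; each row shifts and turns the pose as measured when the row begins; what a row does not reach is not made up. A row lasts 1/10 s, in which the tool goes at most 50 mm and 8.59 degrees, less where a joint would pass 70% of its speed; a pose out of reach is approached as far as the arm can. A call is refused whole if a number of a shift passes 5 or a number of a turn 8.59, either way. A call with a gripper value outside its range is refused whole. "jaw" is the opening in per cent of the stroke, from 0 (shut) to 100 (fully open), set as the call begins (left out, the last holds). The fingers move at their own pace and stop on an object; "newtons" is the grip in N (left out, the last holds). Time passes only in rows, so rows that do not move let the fingers close. It gives the time, the measured TCP pose, the force and the opening at its end, in the units of the state.
- ctrl.state(): the state, without advancing time (a new reading comes with each control period).
- ctrl.capture(name): name is "side" or "top"; returns the picture (420x560x3 uint8, blue, green, red); there is no depth.
- ctrl.calibration(name): a dict with "camera_matrix" (3x3 intrinsics, pixels), "D" ([k1, k2, p1, p2, k3] as OpenCV has them; the pictures are not rectified), "extrinsics" (4x4, takes a point from world to camera coordinates). Camera axes: x right, y up, looking along -z (the intrinsics and any distortion apply to the point x, -y, -z); pixel columns grow to the right and rows downward; lengths in m; the calibration is good to about 2 mm. A picture is of the moment at which its call begins. calibration takes no time and is no camera call.
- ctrl.sign_off(): hands the job in, once; it reports no verdict.
Trained networks look in the newest picture that a camera, given by its name, has taken for a name from the list of things; names that differ only in an ending like _2 or _b are one class to them, and where a whole thing is asked for, a point or a joint stands for the part that bears it (a point fixed in the world has none). Each returns a list of dicts, best first, with "score" (0 to 1); they miss things now and then, are a little off and sometimes report something else, mostly with a low value. They report only what shows in the picture. A call takes as long as a camera call. They do not tell look-alikes from the thing itself.
- ctrl.trace(camera, query): "mask" (420x560 bool, what is visible of it) and "at" ([row, column] in pixels, amid what is visible of it).
- ctrl.spot_point(camera, query): "at" ([row, column] in pixels: a listed point, or the origin of a listed thing).
The state is a dict: "t": time; "joint_pos": joint angles; "dq": joint speeds; "effort": joint torques, N m; "tcp_pos": TCP position; "ee_rot": TCP orientation; "wrist_force": force on the tool from outside, world axes, zero at the start; "wrist_torque": the same for the moment, N m; "gripper_width": finger opening in m.
Only numpy, scipy, OpenCV 4.12 (cv2) and the standard library are available. Lean on these libraries where they do the work, as an engineer would, in place of code of your own. Each camera call takes 0.05 s, during which the arm holds its last target.

TASK

Sort the parts stripped from the mixing desk. Crank the handwheel until the pointer stands on the long mark nearer the wheel and push every L-bracket off the open edge of the ledge, down the chute into the box; only then crank to the other long mark, push every heat sink down the chute too, and leave the slide on that mark. Parts are to be pushed off the edge, not lifted and dropped in from above, and everything else on the ledge and table is to be left alone.

Things in the scene. Friction and masses are not known exactly. Their poses are not given: they have to be found in the camera images.
- sorter: the fixed sorting stand. Origin: on the table under its ledge; x points away from the robot, towards the drop edge, y along the ledge away from the handwheel. The ledge: a grey shelf 190 mm deep (x), 500 mm long (y), top 150 mm above the table, with a lip 6 mm thick and 8 mm high all round but for a 98 mm gap in the middle of the far side. Green gearbox and handwheel at the -y end
- ledge_top (a point): a point on the ledge's top face right above the sorter's origin, midway along it, 105 mm from its rear and 85 mm from its far edge; axes as the sorter's. The stand is turned by up to 0.14 rad from the table's axes
- drop_edge (a point): middle of the ledge's open far edge, on its top face, 85 mm in +x from ledge_top; axes as the sorter's. Beyond it (+x) is the mouth of the fixed drop chute, 87 mm deep (x), 90 mm wide (y), open at top and bottom; on the other three sides its 4 mm walls stand 12 mm above the ledge. Its lower end is 26 mm below the ledge top; the sliding box runs 4 mm under that
- carriage (a joint): slide position (m) of the two-compartment box under the chute, 0 to 0.145, growing along the sorter's +y, away from the handwheel. Scale: short ticks every 10 mm and two long marks; the long mark nearer the wheel is at 0.020 (far compartment under the chute), the other at 0.125 (near compartment under the chute). Starts between the marks; moved only by the handwheel
- pointer (a point): tip of the red pointer fixed to the box, reading on the white scale bar along the stand's far side (black ticks across the bar, the two long marks run its full width)
- box_far (a point): centre of the inner floor of the box's compartment farther from the handwheel, axes as the sorter's; inside 84 mm (x) by 101 mm (y), walls 96 mm high above this floor
- box_near (a point): centre of the inner floor of the compartment nearer the handwheel; same size. A 5 mm wall parts the two; the two centres are 105 mm apart
- handwheel (a joint): angle (rad) of the handwheel, axis upright, growing clockwise seen from above; 30 mm of carriage travel a full turn (carriage = 0.03/6.2832 x angle), clockwise drives the box away from the wheel (+). Needs about 0.15 N m and stays where it is left
- wheel_hub (a point): top of the handwheel's hub, on its upright axis, 157 mm above the table; it turns with the wheel. The rim is a dark steel ring of 52 mm outer radius with its top 150 mm above the table
- crank_top (a point): middle of the top of the crank grip: an upright black sleeve of 16 mm diameter and 48 mm height that stands on the wheel's rim, 45 mm from the axis, from 151 to 199 mm above the table, and spins freely about itself
- bracket1: a plain steel L-bracket (absent in some starts): flat leg 56 x 32 x 6 mm, and across one end an upright leg 6 mm thick, 32 mm wide, reaching 28 mm above the underside. Origin: centre of the flat leg's underside; x along its length, the upright leg at the -x end, y across the width, z up. 60 g or so. Starts on the ledge, flat leg down, within 0.5 rad of square
- bracket2: a plain steel L-bracket (absent in some starts): flat leg 56 x 32 x 6 mm, and across one end an upright leg 6 mm thick, 32 mm wide, reaching 28 mm above the underside. Origin: centre of the flat leg's underside; x along its length, the upright leg at the -x end, y across the width, z up. 60 g or so. Starts on the ledge, flat leg down, within 0.5 rad of square
- bracket3: a plain steel L-bracket (absent in some starts): flat leg 56 x 32 x 6 mm, and across one end an upright leg 6 mm thick, 32 mm wide, reaching 28 mm above the underside. Origin: centre of the flat leg's underside; x along its length, the upright leg at the -x end, y across the width, z up. 60 g or so. Starts on the ledge, flat leg down, within 0.5 rad of square
- heatsink1: a plain aluminium finned heat sink, a block 44 x 36 x 26 mm (x, y, z) with six fins on top running along x (absent in some starts). Origin: centre of the underside. About 80 g. It starts on the ledge, fins up, within 0.5 rad of square
- heatsink2: a plain aluminium finned heat sink, a block 44 x 36 x 26 mm (x, y, z) with six fins on top running along x (absent in some starts). Origin: centre of the underside. About 80 g. It starts on the ledge, fins up, within 0.5 rad of square
- screw_pot: small white round pot, 26 mm across, 28 mm high, standing on the ledge near the rear lip; stays there. Origin: centre of underside
- screwdriver: screwdriver lying on the table, 170 mm long; a bystander
- mug: white mug, 76 mm across, 90 mm high; a bystander
- cassette: black tape cassette 64 x 100 x 12 mm; a bystander
- notepad: paper pad 150 x 105 x 12 mm; a bystander
Not all that is in view belongs to the job. Leave any purple or turquoise look-alike of the bracket3 alone. Leave any red look-alike of the heatsink1 alone.

How it is judged:
By the outcome, as a careful person would: the job done as asked, in the order asked, and still so for the second after the job is handed in, with the robot touching nothing.
Of bracket1, bracket2, bracket3 only 1 to 3 are there at a start; the rules pass over those that are not, and their reading is None.
Of heatsink1, heatsink2 only 1 to 2 are there at a start; the rules pass over those that are not, and their reading is None.
At some moment in a run one of bracket1, bracket2, bracket3, heatsink1, heatsink2 may be knocked a few centimetres aside while the robot is not near it.
Once in a run the grip may slacken for a moment while it holds something.
It also fails if it takes over 210 s, if anything falls off the work surface, if the arm or the gripper's body presses on something with over 40 N, if the wrist force passes 120 N, or if a joint passes its speed limit or range.

## Working session

There is one attempt and no reset: what is moved stays moved. The work goes in short steps, Python scripts to look and compute and a tool call to move; the robot and the scene stay as the last step left them, time stands still between calls to the robot, and variables do not carry over. Pictures are saved under pics/ and viewed, and the job is handed in when it is done.

Besides the shell and the picture viewer there is one more tool, called after ">>>" by a JSON object that holds its "op" and its "data", one argument or row to a line. jog_arm: Moves the arm, as the interface text tells. Its arguments: {"type":"object","properties":{"increments":{"type":"array"},"jaw":{"type":"number"},"newtons":{"type":"number"}},"required":["increments"]}

```bash
mkdir -p pics
python3 - <<'E'
from station import ctrl
import cv2
for n in("side","top"):
    cv2.imwrite(f"pics/{n}0.png",ctrl.capture(n)); c=ctrl.calibration(n); print(n,c)
print(ctrl.state(), ctrl.tip_reach)
E
```

```text
side {'camera_matrix': array([[443.49390632,   0.        , 275.88812386],
       [  0.        , 443.49390632, 209.31020574],
       [  0.        ,   0.        ,   1.        ]]), 'D': array([-0.12703654,  0.        ,  0.        ,  0.        ,  0.        ]), 'extrinsics': array([[-0.95955066, -0.2813778 , -0.0094373 ,  0.50395499],
       [ 0.19774033, -0.69743437,  0.68882804, -0.19051889],
       [-0.20040281,  0.65909926,  0.72486335, -1.11740524],
       [ 0.        ,  0.        ,  0.        ,  1.        ]])}
top {'camera_matrix': array([[495.71821927,   0.        , 281.90695305],
       [  0.        , 495.71821927, 217.1541843 ],
       [  0.        ,   0.        ,   1.        ]]), 'D': array([-0.03557451,  0.        ,  0.        ,  0.        ,  0.        ]), 'extrinsics': array([[-6.85291967e-03, -9.99968551e-01, -3.99185740e-03,
        -7.63838132e-04],
       [ 9.90773017e-01, -7.33014959e-03,  1.35333282e-01,
        -5.11226964e-01],
       [-1.35358287e-01, -3.02759649e-03,  9.90792091e-01,
        -1.53030062e+00],
       [ 0.00000000e+00,  0.00000000e+00,  0.00000000e+00,
         1.00000000e+00]])}
{'t': 0.1, 'joint_pos': array([ 1.26998191e+00,  2.41336955e-01,  3.86933840e-03,  1.33520428e+00,
       -2.24457432e-05,  1.57080063e+00]), 'dq': array([-0.00068079, -0.00306891,  0.00384024,  0.00092764, -0.0024077 ,
        0.00027125]), 'effort': array([-7.85108587e-04, -3.73136652e+01,  2.53010470e+01,  1.08525853e-02,
       -6.83941198e-05,  8.45704392e-06]), 'tcp_pos': array([0.14799483, 0.47702838, 0.24150627]), 'ee_rot': array([ 1.49842807e-01,  9.88709388e-01, -9.28879906e-04, -1.29420319e-04]), 'wrist_force': array([-0.90345067, -0.85301017, -0.08848796]), 'wrist_torque': array([ 9.80018213e-03,  4.04924994e-03, -5.13639026e-05]), 'gripper_width': 0.08565140476183718} 0.011
```

```bash
ls -la .
```

```text
total 12
drwxr-xr-x  3 agent agent 4096 Dec  6 04:10 .
drwxr-xr-x 23 root  root  4096 Dec  6 04:10 ..
drwxr-xr-x  2 agent agent 4096 Dec  6 04:10 pics
```

View pics/side0.png

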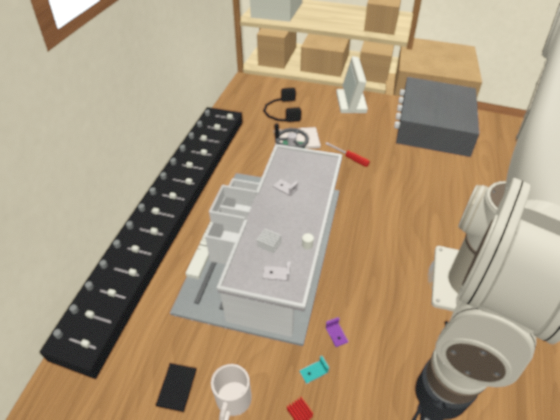

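View pics/top0.png

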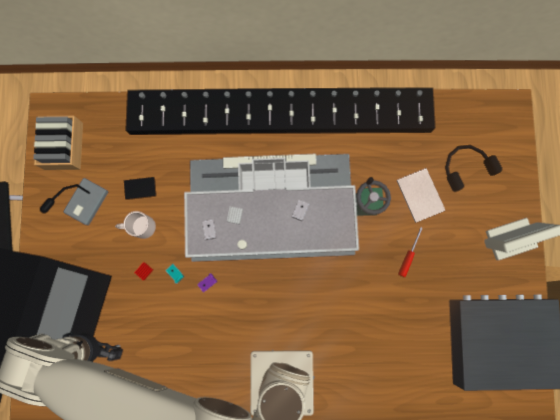

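Two brackets (top picture about (209,229) and (300,210)), one heat sink (235,215), the pot at (242,244), the wheel at (374,196). The look-alikes lie on the table.

```bash
cat > h.py <<'E'
import numpy as np, cv2
from station import ctrl
C={n:ctrl.calibration(n) for n in("side","top")}
F=np.diag([1.,-1,-1])
def proj(n,P):
    c=C[n];E=c["extrinsics"];P=np.atleast_2d(P).astype(float)
    q=(P@E[:3,:3].T+E[:3,3])@F
    r,_=cv2.projectPoints(q.reshape(-1,1,3),np.zeros(3),np.zeros(3),c["camera_matrix"],c["D"]); return r.reshape(-1,2)
def back(n,uv,z):
    c=C[n];E=c["extrinsics"]
    u=cv2.undistortPoints(np.array(uv,float).reshape(-1,1,2),c["camera_matrix"],c["D"]).reshape(-1,2)
    d=np.c_[u,np.ones(len(u))]@F@E[:3,:3]; o=-E[:3,:3].T@E[:3,3]
    return o+d*((z-o[2])/d[:,2])[:,None]
def crop(n,im,box,s,fn):
    x0,y0,x1,y1=box
    cv2.imwrite(fn,cv2.resize(im[y0:y1,x0:x1],None,fx=s,fy=s,interpolation=cv2.INTER_CUBIC))
E
python3 - <<'E'
from h import *
t=cv2.imread("pics/top0.png");s=cv2.imread("pics/side0.png")
crop("top",t,(175,145,405,265),3.4,"pics/t0c.png")
crop("side",s,(170,110,370,340),2.6,"pics/s0c.png")
for q in ["ledge_top","drop_edge","pointer","wheel_hub","crank_top","screw_pot","bracket1","heatsink1","box_far","box_near"]:
  for n in("top","side"):
    print(n,q,[(np.round(d["at"],1).tolist(),round(d["score"],2)) for d in ctrl.spot_point(n,q)][:5])
E
```

```text
top ledge_top [([221.1, 268.8], 0.62)]
side ledge_top [([214.8, 287.1], 0.88)]
top drop_edge [([189.5, 268.8], 0.8), ([182.8, 369.1], 0.24)]
side drop_edge [([206.8, 250.6], 0.94)]
top pointer [([164.3, 274.0], 0.62), ([217.3, 236.0], 0.16)]
side pointer [([230.8, 213.4], 0.78)]
top wheel_hub [([223.9, 272.9], 0.63), ([196.9, 373.6], 0.55)]
side wheel_hub [([134.2, 293.8], 0.64)]
top crank_top [([252.5, 411.0], 0.71), ([181.6, 371.8], 0.41), ([163.4, 274.2], 0.38), ([194.9, 421.5], 0.3)]
side crank_top [([214.3, 282.5], 0.64), ([124.8, 271.7], 0.59), ([246.3, 272.3], 0.55)]
top screw_pot [([246.4, 238.8], 0.61), ([220.1, 267.2], 0.43), ([161.6, 273.9], 0.34)]
side screw_pot [([244.0, 306.9], 0.53), ([135.5, 293.4], 0.37)]
top bracket1 [([213.5, 300.3], 0.7), ([283.4, 209.6], 0.61), ([227.9, 211.2], 0.6), ([275.4, 172.5], 0.55), ([192.5, 419.6], 0.28)]
side bracket1 [([370.4, 314.5], 0.94), ([272.0, 277.7], 0.93), ([331.9, 332.4], 0.85), ([189.9, 288.6], 0.61)]
top heatsink1 [([217.7, 236.8], 0.79), ([182.1, 285.0], 0.52), ([270.6, 145.7], 0.47), ([190.0, 267.5], 0.41)]
side heatsink1 [([241.7, 270.0], 0.72), ([413.1, 299.5], 0.69)]
top box_far [([183.0, 261.3], 0.77)]
side box_far [([245.6, 230.0], 0.69)]
top box_near [([182.5, 288.5], 0.67), ([187.4, 269.1], 0.41)]
side box_near [([220.3, 244.4], 0.81)]
```

View pics/t0c.png

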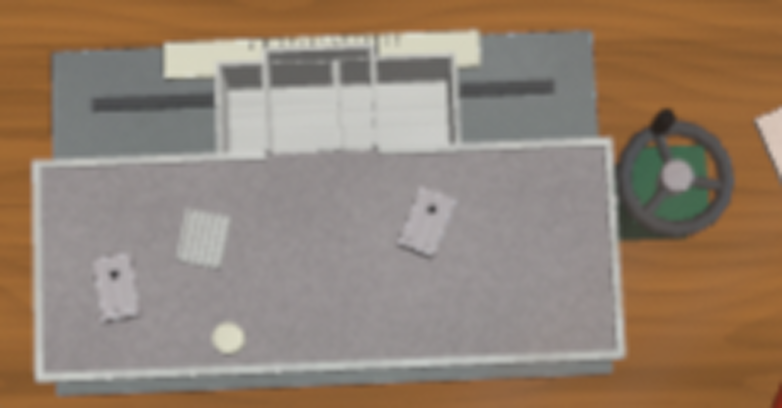

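View pics/s0c.png

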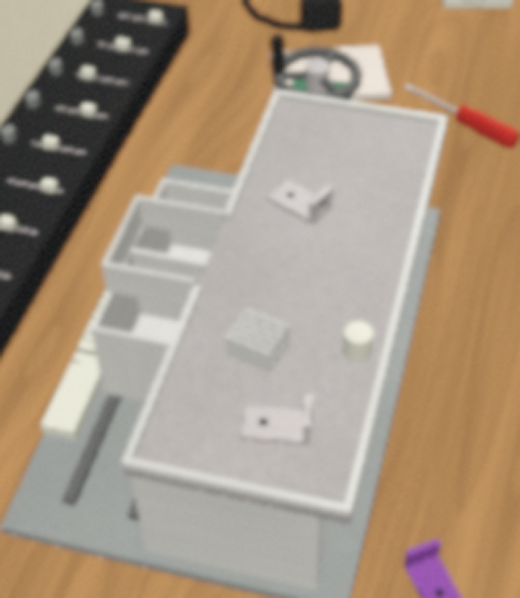

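```bash
cat >> h.py <<'E'
from scipy.optimize import least_squares
def tri(ut,us):
    f=lambda p:np.r_[proj("top",p)[0]-ut,proj("side",p)[0]-us]
    r=least_squares(f,[0.4,0,0.1]);return r.x,np.abs(r.fun).max()
E
python3 - <<'E'
from h import *
uv=np.array([(35,161),(612,139),(624,356),(38,380)])/3.4+[175,145]
loc=np.array([(85,250),(85,-250),(-105,-250),(-105,250)])/1000
uvs=np.array([(276,93),(445,118),(350,513),(126,460)])/2.6+[170,110]
locs=np.array([(85,-250),(-105,-250),(-105,250),(85,250)])/1000
print(back("top",uv,.158)); print(back("side",uvs,.158))
def P(p,l,z):
    c,s=np.cos(p[2]),np.sin(p[2]);return np.c_[p[0]+c*l[:,0]-s*l[:,1],p[1]+s*l[:,0]+c*l[:,1],np.full(len(l),z)]
for m in("t","s","b"):
    f=lambda p:np.r_[(proj("top",P(p,loc,.158))-uv).ravel()*(m!="s"),(proj("side",P(p,locs,.158))-uvs).ravel()*(m!="t")]
    r=least_squares(f,[.45,0,0]);print(m,r.x,np.round(r.fun,1))
print("ptr",tri([274,164.3],[213.4,230.8]),"hub",tri([373.6,196.9],[293.8,134.2]),"crank",tri([371.8,181.6],[271.7,124.8]))
t=cv2.imread("pics/top0.png");s=cv2.imread("pics/side0.png")
crop("top",t,(220,150,330,195),7.2,"pics/t0d.png")
crop("side",s,(180,170,260,270),6,"pics/s0d.png")
E
```

```text
[[ 0.56987744  0.27805354  0.158     ]
 [ 0.58533645 -0.21975206  0.158     ]
 [ 0.39807219 -0.22491424  0.158     ]
 [ 0.38121725  0.27184774  0.158     ]]
[[ 0.58462902 -0.21065457  0.158     ]
 [ 0.39878027 -0.21900365  0.158     ]
 [ 0.38144602  0.27708082  0.158     ]
 [ 0.56831726  0.27945387  0.158     ]]
t [0.49368358 0.02663841 0.03221734] [-0.4 -0.2  0.2 -0.5  0.6  0.4 -0.4  0.2  0.  -0.   0.  -0.   0.  -0.
 -0.  -0. ]
s [0.49351107 0.03013809 0.03399483] [-0.  -0.  -0.  -0.  -0.   0.  -0.   0.  -0.2 -1.4  0.9 -0.8  0.7 -0.1
 -1.3  1.1]
b [0.49365892 0.0283521  0.03317453] [-1.  -0.1 -0.4 -0.5  0.   0.4 -1.   0.3  0.  -1.8  1.  -1.2  0.8 -0.8
 -1.2  0.4]
ptr (array([0.69537799, 0.02169331, 0.0102709 ]), np.float64(2.0774090134313496)) hub (array([ 0.55034009, -0.27282432,  0.16128843]), np.float64(0.417867006698998)) crank (array([ 0.60202497, -0.2624788 ,  0.18884756]), np.float64(3.6360634753852707))
```

View pics/t0d.png

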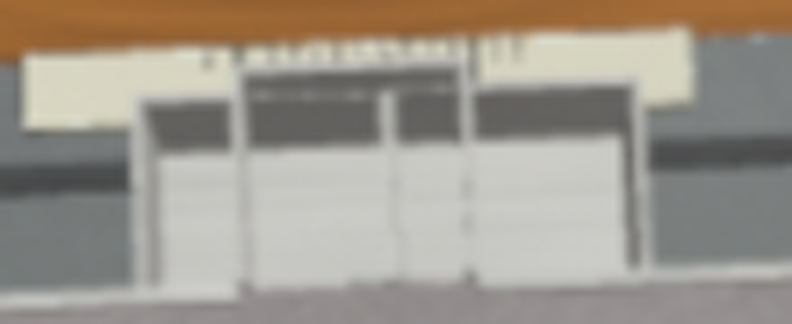

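View pics/s0d.png

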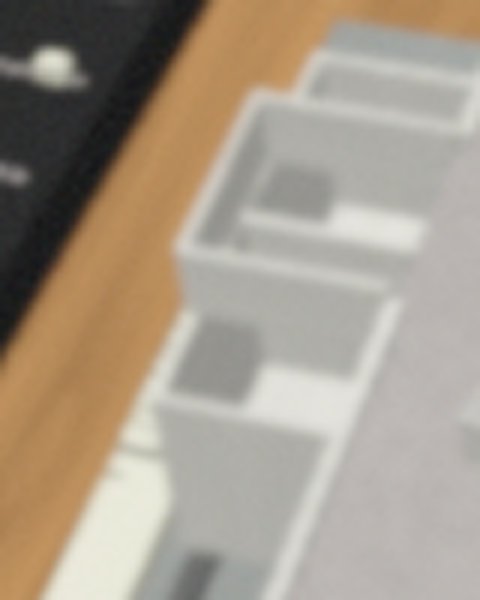

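```bash
cat >> h.py <<'E'
S=np.array([0.4937,0.0275,0.0327])
def toS(p,S=S):
    p=np.atleast_2d(p);d=p[:,:2]-S[:2];c,s=np.cos(S[2]),np.sin(S[2]);return np.c_[c*d[:,0]+s*d[:,1],-s*d[:,0]+c*d[:,1],p[:,2]]
def toW(l,S=S):
    l=np.atleast_2d(l);c,s=np.cos(S[2]),np.sin(S[2]);return np.c_[S[0]+c*l[:,0]-s*l[:,1],S[1]+s*l[:,0]+c*l[:,1],l[:,2]]
E
python3 - <<'E'
from h import *
np.set_printoptions(precision=4,suppress=True)
T=lambda u,v,z:toS(back("top",[(u/7.2+220,v/7.2+150)],z))[0]
D=lambda u,v,z:toS(back("side",[(u/6+180,v/6+170)],z))[0]
print("chute L,R",T(240,75,.162),T(467,65,.162))
print("box L,div,R",T(138,100,.12),T(390,92,.12),T(638,82,.12))
print("bar corners",[T(a,b,.01) for a,b in((22,55),(22,128),(692,30),(692,105))])
print("ticks",[T(a,b,.01) for a,b in((208,58),(472,60),(522,48))])
print("side box R corners",D(255,95,.12), D(185,245,.12),"(chute z=.162)",D(255,95,.162), D(185,245,.162),D(160,395,.12),D(335,55,.12))
print("side ticks",[D(a,b,.01) for a,b in((140,445),(120,470),(40,600),(185,320))])
E
```

```text
chute L,R [0.171  0.0452 0.162 ] [ 0.1715 -0.0478  0.162 ]
box L,div,R [0.1728 0.0907 0.12  ] [ 0.1719 -0.0155  0.12  ] [ 0.172 -0.12   0.12 ]
bar corners [array([0.2236, 0.1518, 0.01  ]), array([0.1897, 0.1526, 0.01  ]), array([ 0.2228, -0.1523,  0.01  ]), array([ 0.188 , -0.1506,  0.01  ])]
ticks [array([0.2187, 0.0675, 0.01  ]), array([ 0.2129, -0.052 ,  0.01  ]), array([ 0.2175, -0.0749,  0.01  ])]
side box R corners [ 0.1936 -0.0843  0.12  ] [0.192  0.0115 0.12  ] (chute z=.162) [ 0.175  -0.0432  0.162 ] [0.1734 0.0477 0.162 ] [0.1727 0.0933 0.12  ] [ 0.1666 -0.1185  0.12  ]
side ticks [array([0.2172, 0.0395, 0.01  ]), array([0.2208, 0.0554, 0.01  ]), array([0.2287, 0.1316, 0.01  ]), array([ 0.2236, -0.0374,  0.01  ])]
```

Run:
```python
from h import *
np.set_printoptions(precision=4,suppress=True)
T=lambda u,v,z:toS(back("top",[(u/3.4+175,v/3.4+145)],z))[0]
Q=lambda u,v,z:toS(back("side",[(u/2.6+170,v/2.6+110)],z))[0]
print("A corners z=.156",[T(*p,.156) for p in((422,187),(456,200),(432,256),(399,240))], "hole",T(432,210,.156))
print("B corners",[T(*p,.156) for p in((94,258),(128,254),(139,318),(104,322))],"hole",T(114,274,.156))
print("A side hole",Q(291,195,.156),"B",Q(263,422,.156))
print("H top corners",[T(*p,.176) for p in((186,208),(230,213),(219,269),(177,263))])
print("H side",[Q(*p,.176) for p in((245,309),(290,324),(269,357),(226,338))])
print("pot",T(228,338,.178),Q(358,330,.178))
a,r=tri(np.array((665,118))/3.4+[175,145],np.array((277,42))/2.6+[170,110]);print("crank top",a,r,back("top",[np.array((667,118))/3.4+[175,145]],.199),back("side",[np.array((277,40))/2.6+[170,110]],.199))
a,r=tri(np.array((678,175))/3.4+[175,145],np.array((318,65))/2.6+[170,110]);print("hub",a,r,toS(a),back("top",[np.array((678,175))/3.4+[175,145]],.157),back("side",[np.array((318,66))/2.6+[170,110]],.157))
t=cv2.imread("pics/top0.png");s=cv2.imread("pics/side0.png")
crop("top",t,(345,165,405,225),10,"pics/t0e.png")
crop("side",s,(255,105,325,165),9,"pics/s0e.png")
```

```text
A corners z=.156 [array([ 0.0485, -0.0846,  0.156 ]), array([ 0.036 , -0.1133,  0.156 ]), array([-0.0117, -0.0905,  0.156 ]), array([ 0.0033, -0.0629,  0.156 ])] hole [ 0.0281 -0.0923  0.156 ]
B corners [array([-0.0018,  0.1988,  0.156 ]), array([0.0005, 0.1695, 0.156 ]), array([-0.0549,  0.1613,  0.156 ]), array([-0.0571,  0.1912,  0.156 ])] hole [-0.0163  0.1819  0.156 ]
A side hole [ 0.0285 -0.0891  0.156 ] B [-0.0152  0.184   0.156 ]
H top corners [array([0.0351, 0.1167, 0.176 ]), array([0.0293, 0.0796, 0.176 ]), array([-0.0181,  0.0902,  0.176 ]), array([-0.0116,  0.1255,  0.176 ])]
H side [array([0.0276, 0.0838, 0.176 ]), array([-0.0152,  0.091 ,  0.176 ]), array([-0.0068,  0.1311,  0.176 ]), array([0.0347, 0.1198, 0.176 ])]
pot [-0.0768  0.0842  0.178 ] [-0.0745  0.085   0.178 ]
crank top [ 0.5973 -0.2605  0.189 ] 0.1481935006894446 [[ 0.5948 -0.2604  0.199 ]] [[ 0.5949 -0.2508  0.199 ]]
hub [ 0.5542 -0.2763  0.1547] 0.06821183138771403 [[ 0.0505 -0.3056  0.1547]] [[ 0.5536 -0.2759  0.157 ]] [[ 0.5532 -0.2716  0.157 ]]
```

```bash
sleep 1
```

```text
(no output)
```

View pics/t0e.png

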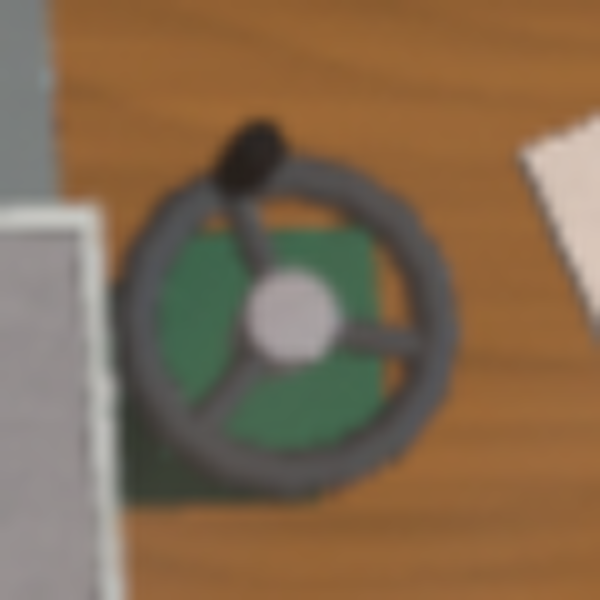

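View pics/s0e.png

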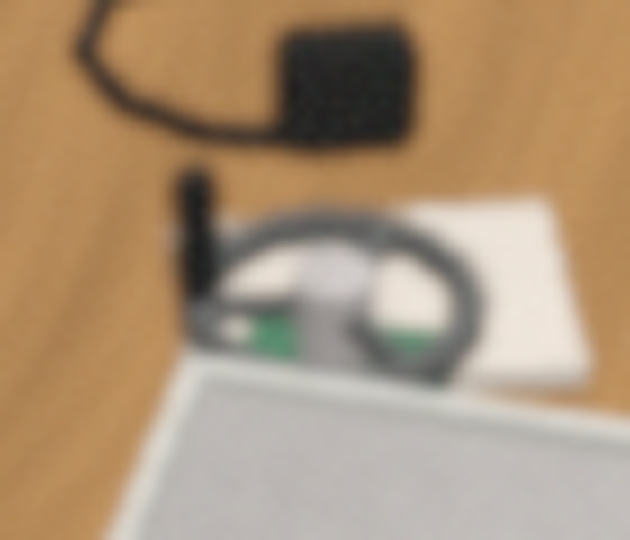

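Run:
```python
from h import *
np.set_printoptions(precision=4,suppress=True)
print(back("top",[(371.0,178.9)],.199),back("side",[(276.7,125)],.199),back("top",[(345+29.0,165+31.5)],.157),back("side",[(255+337/9,105+262/9)],.157))
# rim ellipse centre
print("rim",back("top",[(345+29.0,165+32.0)],.147))
print("base of grip",back("top",[(345+23.8,165+18.3)],.151))
print(tri((371.0,178.9),(276.7,125.)))
```

```text
[[ 0.5971 -0.26    0.199 ]] [[ 0.5949 -0.2527  0.199 ]] [[ 0.5535 -0.2747  0.157 ]] [[ 0.5544 -0.2776  0.157 ]]
rim [[ 0.5538 -0.2765  0.147 ]]
base of grip [[ 0.5942 -0.2617  0.151 ]]
(array([ 0.598 , -0.2612,  0.1927]), np.float64(0.16866338106558487))
```

>>> {"op": "jog_arm", "data": {
  "increments": [
    {"tx":2.2,"ty":-3.7,"tz":0.2,"wz":2.4},
    {"tx":2.2,"ty":-3.7,"tz":0.2,"wz":2.4},
    {"tx":2.2,"ty":-3.7,"tz":0.2,"wz":2.4},
    {"tx":2.2,"ty":-3.7,"tz":0.2,"wz":2.4},
    {"tx":2.2,"ty":-3.7,"tz":0.2,"wz":2.4},
    {"tx":2.2,"ty":-3.7,"tz":0.2,"wz":2.4},
    {"tx":2.2,"ty":-3.7,"tz":0.2,"wz":2.4},
    {"tx":2.2,"ty":-3.7,"tz":0.2,"wz":2.4}
  ],
  "jaw": 60,
  "newtons": 30
}}

```text
$.increments[0]: bad value
```

>>> {"op": "jog_arm", "data": {
  "increments": [
    {"tx":2.2,"ty":-3.7,"tz":0.2,"wx":0,"wy":0,"wz":2.4},
    {"tx":2.2,"ty":-3.7,"tz":0.2,"wx":0,"wy":0,"wz":2.4},
    {"tx":2.2,"ty":-3.7,"tz":0.2,"wx":0,"wy":0,"wz":2.4},
    {"tx":2.2,"ty":-3.7,"tz":0.2,"wx":0,"wy":0,"wz":2.4},
    {"tx":2.2,"ty":-3.7,"tz":0.2,"wx":0,"wy":0,"wz":2.4},
    {"tx":2.2,"ty":-3.7,"tz":0.2,"wx":0,"wy":0,"wz":2.4},
    {"tx":2.2,"ty":-3.7,"tz":0.2,"wx":0,"wy":0,"wz":2.4},
    {"tx":2.2,"ty":-3.7,"tz":0.2,"wx":0,"wy":0,"wz":2.4}
  ],
  "jaw": 60,
  "newtons": 30
}}

```text
t: 1.9
tcp_pos: [0.3263, 0.1756, 0.2584]
ee_rot: [-0.031, 1.0, 0.002, 0.002]
wrist_force: [1.4, -0.2, -0.0]
gripper_width: 0.0515
```

>>> {"op": "jog_arm", "data": {
  "increments": [
    {"tx":2.7,"ty":-4.1,"tz":0,"wx":0,"wy":0,"wz":-0.2},
    {"tx":2.7,"ty":-4.1,"tz":0,"wx":0,"wy":0,"wz":-0.2},
    {"tx":2.7,"ty":-4.1,"tz":0,"wx":0,"wy":0,"wz":-0.2},
    {"tx":2.7,"ty":-4.1,"tz":0,"wx":0,"wy":0,"wz":-0.2},
    {"tx":2.7,"ty":-4.1,"tz":0,"wx":0,"wy":0,"wz":-0.2},
    {"tx":2.7,"ty":-4.1,"tz":0,"wx":0,"wy":0,"wz":-0.2},
    {"tx":2.7,"ty":-4.1,"tz":0,"wx":0,"wy":0,"wz":-0.2},
    {"tx":2.7,"ty":-4.1,"tz":0,"wx":0,"wy":0,"wz":-0.2}
  ]
}}

```text
t: 2.7
tcp_pos: [0.544, -0.1606, 0.2611]
ee_rot: [-0.016, 1.0, 0.003, 0.006]
wrist_force: [1.1, 1.6, 0.0]
gripper_width: 0.051
```

>>> {"op": "jog_arm", "data": {
  "increments": [
    {"tx":2.0,"ty":-3.6,"tz":0,"wx":0,"wy":0,"wz":0},
    {"tx":2.0,"ty":-3.6,"tz":0,"wx":0,"wy":0,"wz":0},
    {"tx":1.0,"ty":-1.8,"tz":0,"wx":0,"wy":0,"wz":0},
    {"tx":0,"ty":0,"tz":0,"wx":0,"wy":0,"wz":0}
  ]
}}

```text
t: 3.1
tcp_pos: [0.5973, -0.261, 0.2578]
ee_rot: [-0.012, 1.0, 0.002, 0.006]
wrist_force: [0.5, 0.2, -0.8]
gripper_width: 0.0516
```

>>> {"op": "jog_arm", "data": {
  "increments": [
    {"tx":0,"ty":0,"tz":-2.0,"wx":0,"wy":0,"wz":0},
    {"tx":0,"ty":0,"tz":-2.0,"wx":0,"wy":0,"wz":0},
    {"tx":0,"ty":0,"tz":-2.0,"wx":0,"wy":0,"wz":0},
    {"tx":0,"ty":0,"tz":-2.0,"wx":0,"wy":0,"wz":0},
    {"tx":0,"ty":0,"tz":0,"wx":0,"wy":0,"wz":0}
  ]
}}

```text
t: 3.6
tcp_pos: [0.5957, -0.2578, 0.1756]
ee_rot: [-0.013, 1.0, 0.003, 0.006]
wrist_force: [0.1, 0.1, -0.3]
gripper_width: 0.051
```

Run:
```python
from h import *
t=ctrl.capture("top");s=ctrl.capture("side")
a=cv2.resize(t[140:260,330:430],None,fx=4,fy=4,interpolation=2);b=cv2.resize(s[80:200,225:325],None,fx=4,fy=4,interpolation=2)
cv2.imwrite("pics/g1.png",np.hstack([a,b]))
```

```text
(no output)
```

View pics/g1.png

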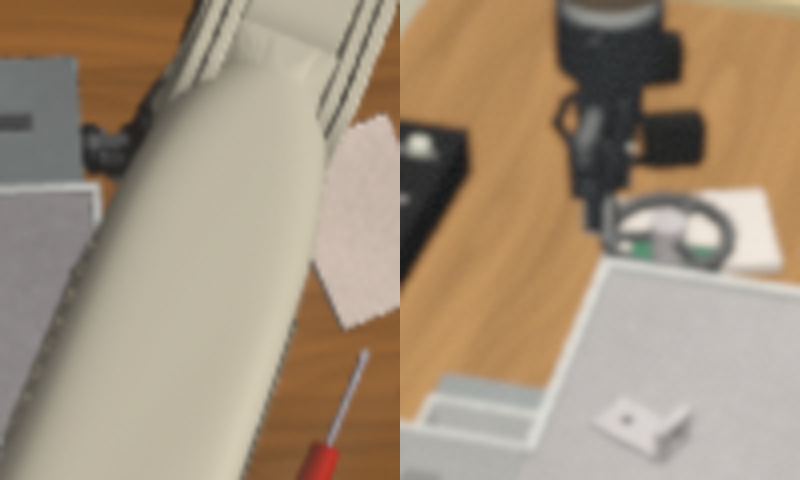

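The jaws sit over the crank grip in the side view (about (595,215) in the crop). I'll close them.

>>> {"op": "jog_arm", "data": {
  "increments": [
    {"tx":0,"ty":0,"tz":0,"wx":0,"wy":0,"wz":0},
    {"tx":0,"ty":0,"tz":0,"wx":0,"wy":0,"wz":0},
    {"tx":0,"ty":0,"tz":0,"wx":0,"wy":0,"wz":0},
    {"tx":0,"ty":0,"tz":0,"wx":0,"wy":0,"wz":0},
    {"tx":0,"ty":0,"tz":0,"wx":0,"wy":0,"wz":0}
  ],
  "jaw": 0,
  "newtons": 40
}}

```text
t: 4.2
tcp_pos: [0.599, -0.2588, 0.1833]
ee_rot: [-0.013, 1.0, 0.001, 0.011]
wrist_force: [-0.1, -0.3, -2.0]
gripper_width: 0.0148
```

>>> {"op": "jog_arm", "data": {
  "increments": [
    {"tx":0,"ty":0,"tz":0,"wx":0,"wy":0,"wz":0},
    {"tx":0,"ty":0,"tz":-0.4,"wx":0,"wy":0,"wz":0},
    {"tx":0,"ty":0,"tz":-0.4,"wx":0,"wy":0,"wz":0}
  ],
  "jaw": 35
}}

```text
t: 4.5
tcp_pos: [0.6001, -0.2592, 0.1766]
ee_rot: [-0.013, 1.0, 0.0, 0.013]
wrist_force: [-0.4, -0.5, -0.4]
gripper_width: 0.03
```

>>> {"op": "jog_arm", "data": {
  "increments": [
    {"tx":0,"ty":0,"tz":0,"wx":0,"wy":0,"wz":0},
    {"tx":0,"ty":0,"tz":0,"wx":0,"wy":0,"wz":0},
    {"tx":0,"ty":0,"tz":0,"wx":0,"wy":0,"wz":0}
  ],
  "jaw": 0
}}

```text
t: 4.8
tcp_pos: [0.5998, -0.259, 0.1762]
ee_rot: [-0.013, 1.0, 0.001, 0.012]
wrist_force: [0.3, 0.2, -0.2]
gripper_width: 0.0149
```

Run:
```python
from h import *
for i in range(3): 
    s=ctrl.state();print(s["t"],s["tcp_pos"],s["joint_pos"]);ctrl.capture("side")
```

```text
4.8 [ 0.59984189 -0.25896038  0.17621546] [-0.41255168  0.56282157  0.31590247  1.3019234   0.01118572 -0.43876745]
4.85 [ 0.59982166 -0.25898885  0.17623113] [-0.41261763  0.5628067   0.31591837  1.3019639   0.01121611 -0.43875547]
4.9 [ 0.59983503 -0.25898182  0.17621942] [-0.41261264  0.56285137  0.31596345  1.30198775  0.01124533 -0.43878613]
```

```bash
cat >> h.py <<'E'
def rows(cx,cy,step,n,r=.045,zt=None):
    p=ctrl.state()["tcp_pos"];x,y=p[:2];out=[]
    th=np.arctan2(y-cy,x-cx); print("p",p.round(4),"th",np.degrees(th).round(1),"r",np.hypot(x-cx,y-cy).round(4))
    for i in range(n):
        th+=np.radians(step);nx,ny=cx+r*np.cos(th),cy+r*np.sin(th)
        dx,dy=round((nx-x)*100,2),round((ny-y)*100,2);x+=dx/100;y+=dy/100
        out.append('{"tx": %g, "ty": %g, "tz": 0, "wx": 0, "wy": 0, "wz": 0}'%(dx,dy))
    print("["+", ".join(out)+"]")
E
python3 -c "
from h import *
rows(.5575,-.2755,15,4)"
```

```text
p [ 0.5999 -0.259   0.1762] th 21.3 r 0.0455
[{"tx": -0.61, "ty": 1.01, "tz": 0, "wx": 0, "wy": 0, "wz": 0}, {"tx": -0.81, "ty": 0.85, "tz": 0, "wx": 0, "wy": 0, "wz": 0}, {"tx": -1.01, "ty": 0.61, "tz": 0, "wx": 0, "wy": 0, "wz": 0}, {"tx": -1.13, "ty": 0.33, "tz": 0, "wx": 0, "wy": 0, "wz": 0}]
```

>>> {"op": "jog_arm", "data": {
  "increments": [
    {"tx":-0.6,"ty":1.0,"tz":0,"wx":0,"wy":0,"wz":0},
    {"tx":-0.8,"ty":0.85,"tz":0,"wx":0,"wy":0,"wz":0},
    {"tx":-1.0,"ty":0.6,"tz":0,"wx":0,"wy":0,"wz":0},
    {"tx":-1.1,"ty":0.35,"tz":0,"wx":0,"wy":0,"wz":0}
  ]
}}

```text
t: 5.35
tcp_pos: [0.5703, -0.2314, 0.1763]
ee_rot: [-0.013, 1.0, -0.0, 0.018]
wrist_force: [2.5, -1.2, -1.3]
gripper_width: 0.0149
```

```bash
python3 -c "
from h import *
cv2.imwrite('pics/g2.png',cv2.resize(ctrl.capture('side')[80:200,225:325],None,fx=5,fy=5,interpolation=2));s=ctrl.state();print(s['wrist_force'],s['wrist_torque'],s['gripper_width'])
rows(.5575,-.2755,15,6)"
```

```text
[-0.55767474  3.36348697  0.13398346] [0.44475504 0.10298517 0.01181234] 0.014707249710481226
p [ 0.568  -0.2309  0.1763] th 76.7 r 0.0458
[{"tx": -1.19, "ty": 0.04, "tz": 0, "wx": 0, "wy": 0, "wz": 0}, {"tx": -1.16, "ty": -0.19, "tz": 0, "wx": 0, "wy": 0, "wz": 0}, {"tx": -1.07, "ty": -0.48, "tz": 0, "wx": 0, "wy": 0, "wz": 0}, {"tx": -0.91, "ty": -0.74, "tz": 0, "wx": 0, "wy": 0, "wz": 0}, {"tx": -0.69, "ty": -0.96, "tz": 0, "wx": 0, "wy": 0, "wz": 0}, {"tx": -0.41, "ty": -1.1, "tz": 0, "wx": 0, "wy": 0, "wz": 0}]
```

View pics/g2.png

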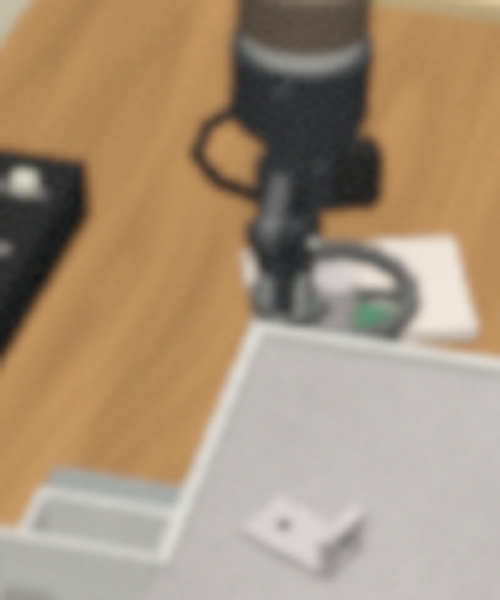

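>>> {"op": "jog_arm", "data": {
  "increments": [
    {"tx":-1.2,"ty":0.05,"tz":0,"wx":0,"wy":0.5,"wz":0},
    {"tx":-1.2,"ty":-0.2,"tz":0,"wx":0,"wy":0.5,"wz":0},
    {"tx":-1.1,"ty":-0.5,"tz":0,"wx":0,"wy":0.5,"wz":0},
    {"tx":-0.9,"ty":-0.75,"tz":0,"wx":0,"wy":0.5,"wz":0},
    {"tx":-0.7,"ty":-0.95,"tz":0,"wx":0,"wy":0,"wz":0},
    {"tx":-0.4,"ty":-1.1,"tz":0,"wx":0,"wy":0,"wz":0}
  ]
}}

```text
t: 6.0
tcp_pos: [0.5135, -0.2655, 0.1762]
ee_rot: [-0.015, 1.0, 0.002, 0.002]
wrist_force: [5.5, 1.5, -5.0]
gripper_width: 0.0147
```

```bash
python3 -c "
from h import *
s=ctrl.state();print(s['wrist_force'],s['wrist_torque'],s['gripper_width'])
rows(.5565,-.2755,20,8)"
```

```text
[ 5.45622696  1.47573546 -4.97991262] [ 0.29339766 -1.61178032 -0.04802584] 0.014650095283709794
p [ 0.5135 -0.2655  0.1762] th 166.9 r 0.0441
[{"tx": -0.17, "ty": -1.54, "tz": 0, "wx": 0, "wy": 0, "wz": 0}, {"tx": 0.45, "ty": -1.5, "tz": 0, "wx": 0, "wy": 0, "wz": 0}, {"tx": 0.94, "ty": -1.25, "tz": 0, "wx": 0, "wy": 0, "wz": 0}, {"tx": 1.31, "ty": -0.85, "tz": 0, "wx": 0, "wy": 0, "wz": 0}, {"tx": 1.52, "ty": -0.36, "tz": 0, "wx": 0, "wy": 0, "wz": 0}, {"tx": 1.55, "ty": 0.19, "tz": 0, "wx": 0, "wy": 0, "wz": 0}, {"tx": 1.4, "ty": 0.71, "tz": 0, "wx": 0, "wy": 0, "wz": 0}, {"tx": 1.07, "ty": 1.14, "tz": 0, "wx": 0, "wy": 0, "wz": 0}]
```

>>> {"op": "jog_arm", "data": {
  "increments": [
    {"tx":-0.15,"ty":-1.55,"tz":0,"wx":0,"wy":0,"wz":0},
    {"tx":0.45,"ty":-1.5,"tz":0,"wx":0,"wy":0,"wz":0},
    {"tx":0.95,"ty":-1.25,"tz":0,"wx":0,"wy":0,"wz":0},
    {"tx":1.3,"ty":-0.85,"tz":0,"wx":0,"wy":0,"wz":0},
    {"tx":1.5,"ty":-0.35,"tz":0,"wx":0,"wy":0,"wz":0},
    {"tx":1.55,"ty":0.2,"tz":0,"wx":0,"wy":0,"wz":0},
    {"tx":1.4,"ty":0.7,"tz":0,"wx":0,"wy":0,"wz":0},
    {"tx":1.05,"ty":1.15,"tz":0,"wx":0,"wy":0,"wz":0}
  ]
}}

```text
t: 6.8
tcp_pos: [0.5892, -0.3064, 0.1763]
ee_rot: [-0.011, 1.0, 0.008, -0.002]
wrist_force: [1.2, -5.8, -2.0]
gripper_width: 0.0146
```

```bash
python3 -c "
from h import *
s=ctrl.state();print(s['wrist_force'],s['wrist_torque'],s['gripper_width'])
rows(.5555,-.2755,20,8)
cv2.imwrite('pics/g3.png',cv2.resize(ctrl.capture('side')[80:280,170:370],None,fx=3,fy=3,interpolation=2))
"
```

```text
[ 1.17928368 -5.8232619  -1.999191  ] [-1.47304994 -0.29100534  0.02185059] 0.014639576501140998
p [ 0.5892 -0.3064  0.1763] th -42.5 r 0.0457
[{"tx": 0.79, "ty": 1.36, "tz": 0, "wx": 0, "wy": 0, "wz": 0}, {"tx": 0.34, "ty": 1.53, "tz": 0, "wx": 0, "wy": 0, "wz": 0}, {"tx": -0.2, "ty": 1.55, "tz": 0, "wx": 0, "wy": 0, "wz": 0}, {"tx": -0.72, "ty": 1.39, "tz": 0, "wx": 0, "wy": 0, "wz": 0}, {"tx": -1.16, "ty": 1.05, "tz": 0, "wx": 0, "wy": 0, "wz": 0}, {"tx": -1.44, "ty": 0.6, "tz": 0, "wx": 0, "wy": 0, "wz": 0}, {"tx": -1.56, "ty": 0.07, "tz": 0, "wx": 0, "wy": 0, "wz": 0}, {"tx": -1.49, "ty": -0.47, "tz": 0, "wx": 0, "wy": 0, "wz": 0}]
```

View pics/g3.png

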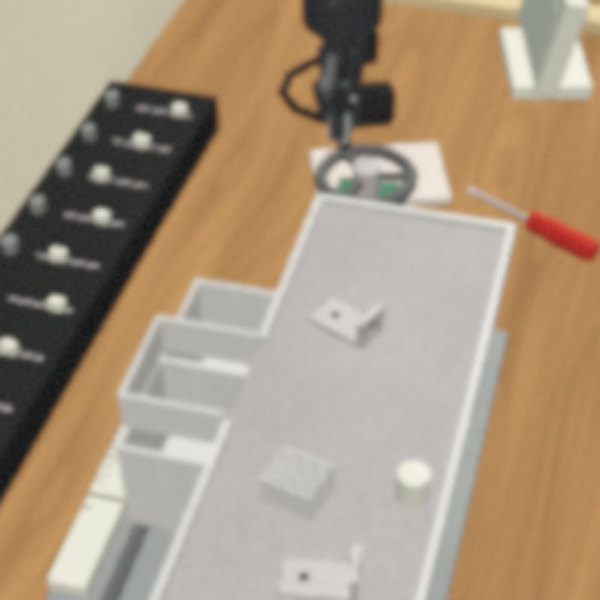

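>>> {"op": "jog_arm", "data": {
  "increments": [
    {"tx":0.8,"ty":1.35,"tz":0,"wx":0,"wy":0,"wz":0},
    {"tx":0.35,"ty":1.55,"tz":0,"wx":0,"wy":0,"wz":0},
    {"tx":-0.2,"ty":1.55,"tz":0,"wx":0,"wy":0,"wz":0},
    {"tx":-0.7,"ty":1.4,"tz":0,"wx":0,"wy":0,"wz":0},
    {"tx":-1.15,"ty":1.05,"tz":0,"wx":0,"wy":0,"wz":0},
    {"tx":-1.45,"ty":0.6,"tz":0,"wx":0,"wy":0,"wz":0},
    {"tx":-1.55,"ty":0.05,"tz":0,"wx":0,"wy":0,"wz":0},
    {"tx":-1.5,"ty":-0.45,"tz":0,"wx":0,"wy":0,"wz":0}
  ]
}}

```text
t: 7.65
tcp_pos: [0.5388, -0.2334, 0.1763]
ee_rot: [-0.013, 1.0, 0.003, 0.004]
wrist_force: [5.2, -5.7, -5.9]
gripper_width: 0.015
```

```bash
python3 -c "
from h import *
s=ctrl.capture('side');t=ctrl.capture('top');cv2.imwrite('pics/sd4.png',s);cv2.imwrite('pics/tp4.png',t)
rows(.5555,-.2755,20,1)
crop('side',s,(180,170,260,270),6,'pics/s4d.png')
crop('top',t,(220,150,330,195),7.2,'pics/t4d.png')
for n in('top','side'):print(ctrl.spot_point(n,'pointer'))
"
```

```text
p [ 0.5366 -0.2347  0.1763] th 114.9 r 0.045
[{"tx": -1.28, "ty": -0.89, "tz": 0, "wx": 0, "wy": 0, "wz": 0}]
[{'at': [164.8, 284.5], 'score': 0.65}, {'at': [220.8, 270.0], 'score': 0.38}]
[{'at': [217.4, 217.3], 'score': 0.97}, {'at': [233.9, 235.6], 'score': 0.18}]
```

View pics/s4d.png

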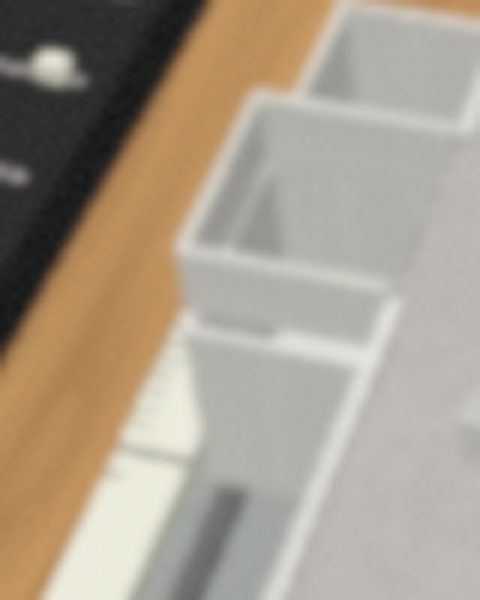

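View pics/t4d.png

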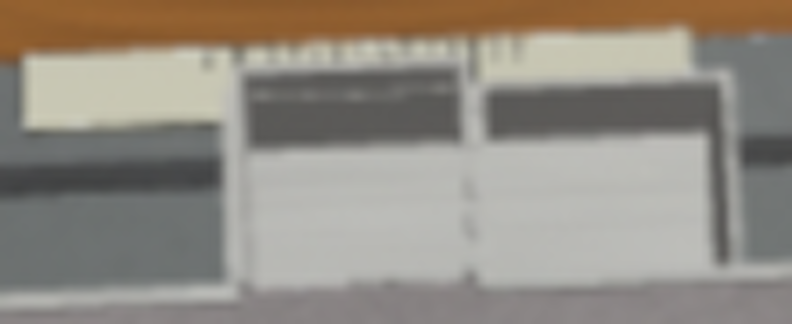

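Run:
```python
from h import *
np.set_printoptions(precision=4,suppress=True)
T=lambda u,v,z:toS(back("top",[(u/7.2+220,v/7.2+150)],z))[0]
D=lambda u,v,z:toS(back("side",[(u/6+180,v/6+170)],z))[0]
print("R wall before/after",T(638,82,.12),T(731,72,.12))
print("divider after",T(477,90,.12),"L",T(228,70,.12), T(230,200,.12))
print("side box L before/after",D(160,395,.12),D(190,328,.12), "right:",D(335,55,.12),D(345,5,.12))
print("side ptr", toS(tri([274,164.3],[213.4,230.8])[0]),toS(tri([284.5,164.8],[217.3,217.4])[0]))
print([toS(back("side",[p],.010))[0] for p in((213.4,230.8),(217.3,217.4))])
print("ticks z.01 ",[D(*p,.01) for p in((155,452),(118,475),(150,395))], [T(a,50,.01) for a in (208,238,472,497,522)])
```

```text
R wall before/after [ 0.172 -0.12   0.12 ] [ 0.1748 -0.1593  0.12  ]
divider after [ 0.1713 -0.0521  0.12  ] L [0.1842 0.0524 0.12  ] [0.1283 0.0533 0.12  ]
side box L before/after [0.1727 0.0933 0.12  ] [0.1734 0.0558 0.12  ] right: [ 0.1666 -0.1185  0.12  ] [ 0.1728 -0.1525  0.12  ]
side ptr [[ 0.2014 -0.0124  0.0103]] [[ 0.1966 -0.0457  0.0308]]
[array([ 0.2068, -0.0127,  0.01  ]), array([ 0.2134, -0.0635,  0.01  ])]
ticks z.01  [array([0.2091, 0.0416, 0.01  ]), array([0.2206, 0.0583, 0.01  ]), array([0.2233, 0.0104, 0.01  ])] [array([0.2224, 0.0674, 0.01  ]), array([0.2218, 0.0538, 0.01  ]), array([ 0.2175, -0.0522,  0.01  ]), array([ 0.2171, -0.0636,  0.01  ]), array([ 0.2166, -0.0749,  0.01  ])]
```

```bash
cat > carr.py <<'E'
from h import *
from scipy.ndimage import map_coordinates
def prof(im,n,x0,x1,z,ys,k=9):
    g=im.astype(float).mean(2);acc=0
    for x in np.linspace(x0,x1,k):
        p=proj(n,toW(np.c_[np.full_like(ys,x),ys,np.full_like(ys,z)]))
        acc=acc+map_coordinates(g,[p[:,1],p[:,0]],order=1)
    return acc/k
ys=np.arange(-.19,.13,.001)
if __name__=="__main__":
    import sys
    im=cv2.imread(sys.argv[1])
    for nm,x0,x1,z in(("chute rows z.162",.10,.165,.162),("box z.12",.10,.165,.12)):
        p=prof(im,"top",x0,x1,z,ys); print(nm)
        for i in range(3,len(ys)-3):
            if p[i]==p[i-3:i+4].max() and p[i]-min(p[max(0,i-9):i].min(),p[i:i+9].min())>6:
                print("  peak y %.4f val %.0f"%(ys[i],p[i]))
        d=np.diff(p)
        for i in range(2,len(d)-2):
            if abs(d[i])==abs(d[i-2:i+3]).max() and abs(d[i])>5: print("    edge y %.4f %+.1f"%(ys[i]+.0005,d[i]))
E
for f in top0 tp4; do echo $f; python3 carr.py pics/$f.png; done
```

```text
top0
chute rows z.162
  peak y -0.1160 val 166
  peak y -0.1010 val 171
  peak y -0.0450 val 180
  peak y -0.0120 val 179
  peak y 0.0500 val 182
  peak y 0.0730 val 168
  peak y 0.0890 val 176
    edge y -0.1195 +7.1
    edge y -0.1135 -11.4
    edge y -0.1085 +8.9
    edge y -0.0435 -5.6
    edge y 0.0455 +5.0
    edge y 0.0865 +5.7
    edge y 0.0925 -10.0
box z.12
  peak y -0.1180 val 161
  peak y -0.1030 val 175
  peak y -0.0480 val 184
  peak y -0.0120 val 188
  peak y 0.0520 val 184
  peak y 0.0920 val 173
    edge y -0.1215 +8.3
    edge y -0.1155 -12.1
    edge y -0.1105 +11.0
    edge y 0.0895 +5.4
    edge y 0.0965 -11.1
tp4
chute rows z.162
  peak y -0.1530 val 150
  peak y -0.1360 val 158
  peak y -0.0500 val 177
  peak y 0.0500 val 178
    edge y -0.1555 +8.2
    edge y -0.1495 -13.2
    edge y -0.1435 +9.8
    edge y -0.0435 -5.2
    edge y 0.0455 +5.1
    edge y 0.0555 -10.5
box z.12
  peak y -0.1570 val 148
  peak y -0.0500 val 178
  peak y 0.0530 val 177
    edge y -0.1595 +8.0
    edge y -0.1535 -13.9
    edge y -0.1465 +11.5
    edge y 0.0575 -11.9
```

>>> {"op": "jog_arm", "data": {
  "increments": [
    {"tx":-0.5,"ty":-0.25,"tz":0,"wx":0,"wy":0,"wz":0}
  ]
}}

```text
t: 7.95
tcp_pos: [0.5337, -0.2362, 0.1763]
ee_rot: [-0.012, 1.0, 0.004, 0.004]
wrist_force: [5.8, -3.0, -3.9]
gripper_width: 0.0149
```

>>> {"op": "jog_arm", "data": {
  "increments": [
    {"tx":0,"ty":0,"tz":0,"wx":0,"wy":0,"wz":0},
    {"tx":0,"ty":0,"tz":0,"wx":0,"wy":0,"wz":0},
    {"tx":0,"ty":0,"tz":0,"wx":0,"wy":0,"wz":0}
  ],
  "jaw": 40
}}

```text
t: 8.25
tcp_pos: [0.5329, -0.2342, 0.1765]
ee_rot: [-0.013, 1.0, 0.006, 0.003]
wrist_force: [-0.0, 2.1, 0.6]
gripper_width: 0.0345
```

```bash
python3 -c "
from h import *
rows(.5555,-.2755,20,1)
t=ctrl.capture('top');cv2.imwrite('pics/tp5.png',t)
s=ctrl.capture('side');cv2.imwrite('pics/sd5.png',s);crop('side',s,(160,110,370,340),2.6,'pics/s5.png')
"; python3 carr.py pics/tp5.png
```

```text
p [ 0.5329 -0.2342  0.1765] th 118.7 r 0.0471
[{"tx": -1.12, "ty": -1.16, "tz": 0, "wx": 0, "wy": 0, "wz": 0}]
chute rows z.162
  peak y -0.1530 val 149
  peak y -0.1360 val 158
  peak y -0.0500 val 175
  peak y 0.0500 val 177
    edge y -0.1565 +8.3
    edge y -0.1505 -12.7
    edge y -0.1435 +9.8
    edge y 0.0455 +5.1
    edge y 0.0545 -10.6
box z.12
  peak y -0.1570 val 149
  peak y -0.0510 val 176
  peak y 0.0520 val 175
    edge y -0.1605 +8.1
    edge y -0.1535 -13.8
    edge y -0.1475 +11.5
    edge y 0.0575 -11.9
```

View pics/s5.png

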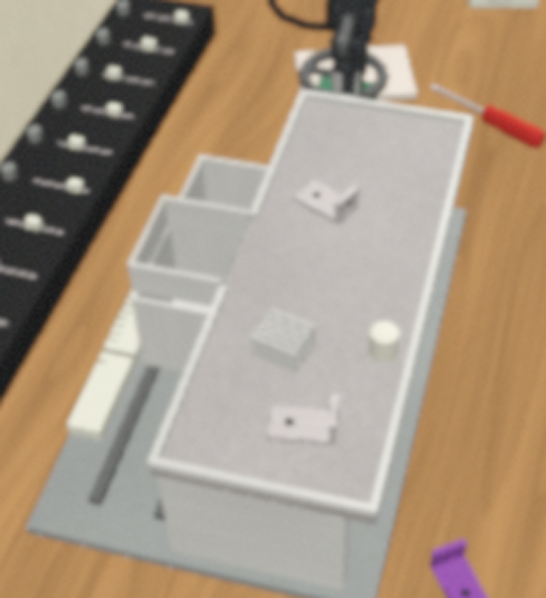

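Box centre now corresponds to a carriage of about 0.020. I'll lift off the crank and go to bracket A.

>>> {"op": "jog_arm", "data": {
  "increments": [
    {"tx":0,"ty":0,"tz":3,"wx":0,"wy":0,"wz":0},
    {"tx":0,"ty":0,"tz":3.2,"wx":0,"wy":0,"wz":0},
    {"tx":0,"ty":0,"tz":0,"wx":0,"wy":0,"wz":0},
    {"tx":-0.6,"ty":3.1,"tz":0,"wx":0,"wy":0,"wz":0},
    {"tx":-0.6,"ty":3.1,"tz":0,"wx":0,"wy":0,"wz":0},
    {"tx":-0.6,"ty":3.1,"tz":0,"wx":0,"wy":0,"wz":0},
    {"tx":-0.5,"ty":3.0,"tz":0,"wx":0,"wy":0,"wz":0},
    {"tx":0,"ty":0,"tz":0,"wx":0,"wy":0,"wz":0}
  ]
}}

```text
t: 9.15
tcp_pos: [0.5076, -0.1066, 0.237]
ee_rot: [-0.012, 1.0, 0.008, 0.001]
wrist_force: [0.2, -0.5, -0.7]
gripper_width: 0.0343
```

```bash
sed -i 's/0.4937,0.0275,0.0327/0.4937,0.0285,0.0327/' h.py
cat >> h.py <<'E'
def go(lx,ly,z=None):
    p=ctrl.state()["tcp_pos"];q=toW([lx,ly,0])[0];print("tcp",p.round(4),"local",toS(p)[0].round(4),"move cm",((q-p)*100).round(2)[:2], "dz", None if z is None else round((z-p[2])*100,2), "rot",ctrl.state()["ee_rot"].round(3))
E
python3 -c "
from h import *
go(.012,-.14,.165)
s=ctrl.capture('side');t=ctrl.capture('top')
cv2.imwrite('pics/c6.png',np.hstack([cv2.resize(t[150:270,170:390],None,fx=2,fy=2,interpolation=2),cv2.resize(s[110:310,170:370],None,fx=1.2,fy=1.2,interpolation=2)]))"
```

```text
tcp [ 0.5076 -0.1066  0.237 ] local [ 0.0095 -0.1355  0.237 ] move cm [ 0.27 -0.44] dz -7.2 rot [-0.012  1.     0.008  0.001]
```

View pics/c6.png

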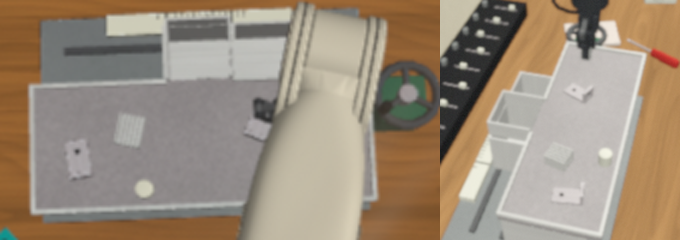

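The wheel stayed put and the parts are unmoved. I'll shut the jaws and go down beside bracket A.

>>> {"op": "jog_arm", "data": {
  "increments": [
    {"tx":0.25,"ty":-0.6,"tz":0,"wx":0.3,"wy":0,"wz":0},
    {"tx":0,"ty":0,"tz":0,"wx":0.3,"wy":0,"wz":0},
    {"tx":0,"ty":0,"tz":0,"wx":0.3,"wy":0,"wz":0},
    {"tx":0,"ty":0,"tz":-2,"wx":0,"wy":0,"wz":0},
    {"tx":0,"ty":0,"tz":-2,"wx":0,"wy":0,"wz":0},
    {"tx":0,"ty":0,"tz":-1.5,"wx":0,"wy":0,"wz":0},
    {"tx":0,"ty":0,"tz":-1,"wx":0,"wy":0,"wz":0},
    {"tx":0,"ty":0,"tz":0,"wx":0,"wy":0,"wz":0}
  ],
  "jaw": 0
}}

```text
t: 10.05
tcp_pos: [0.5126, -0.1227, 0.1692]
ee_rot: [-0.005, 1.0, 0.015, 0.003]
wrist_force: [0.5, 1.0, -0.4]
gripper_width: 0.0004
```

```bash
python3 -c "
from h import *
go(.012,-.14,.164)
print(ctrl.state()['wrist_force'],ctrl.state()['gripper_width'])
s=ctrl.capture('side');crop('s',s,(240,110,350,220),6,'pics/s7.png')"
```

```text
tcp [ 0.5126 -0.1227  0.1692] local [ 0.014  -0.1517  0.1692] move cm [-0.24  1.17] dz -0.52 rot [-0.005  1.     0.015  0.003]
[ 0.47110203  1.02436481 -0.37796018] 0.0004496498168216892
```

View pics/s7.png

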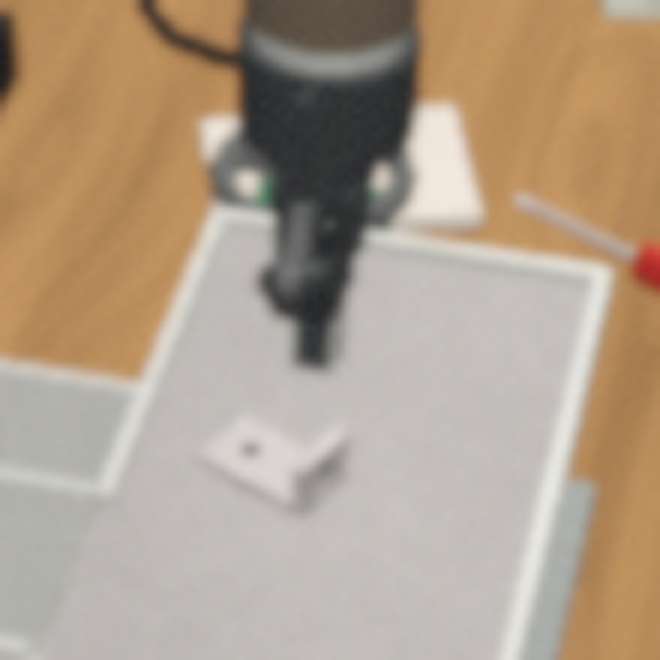

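>>> {"op": "jog_arm", "data": {
  "increments": [
    {"tx":-0.2,"ty":0.4,"tz":-0.3,"wx":-0.6,"wy":0,"wz":0.6},
    {"tx":0,"ty":0.6,"tz":-0.2,"wx":-0.6,"wy":0,"wz":0.6},
    {"tx":0,"ty":0.8,"tz":0,"wx":-0.5,"wy":0,"wz":0},
    {"tx":0,"ty":0.8,"tz":0,"wx":0,"wy":0,"wz":0},
    {"tx":0,"ty":0.8,"tz":0,"wx":0,"wy":0,"wz":0}
  ]
}}

```text
t: 10.6
tcp_pos: [0.5127, -0.0871, 0.1676]
ee_rot: [-0.016, 1.0, -0.001, 0.006]
wrist_force: [0.1, 0.0, 0.3]
gripper_width: -0.0002
```

```bash
python3 -c "
from h import *
go(.012,-.04,.163)
print(ctrl.state()['wrist_force'],ctrl.state()['gripper_width'])
s=ctrl.capture('side');crop('s',s,(240,110,350,220),6,'pics/s8.png')"
```

```text
tcp [ 0.5127 -0.0871  0.1676] local [ 0.0153 -0.1161  0.1676] move cm [-0.57  7.6 ] dz -0.46 rot [-0.016  1.    -0.001  0.006]
[0.10195997 0.03843062 0.33053209] -0.00016649861964517873
```

View pics/s8.png

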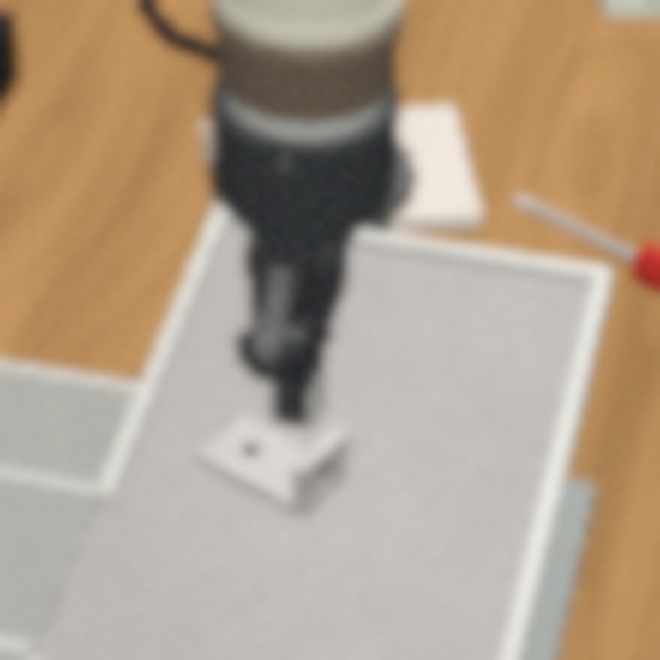

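>>> {"op": "jog_arm", "data": {
  "increments": [
    {"tx":-0.3,"ty":-1.2,"tz":0,"wx":0,"wy":0.3,"wz":0},
    {"tx":0,"ty":-0.3,"tz":-0.2,"wx":0,"wy":0.3,"wz":0},
    {"tx":0,"ty":0,"tz":-0.3,"wx":0,"wy":0,"wz":0},
    {"tx":0,"ty":0,"tz":0,"wx":0,"wy":0,"wz":0}
  ]
}}

```text
t: 11.05
tcp_pos: [0.5098, -0.1018, 0.1626]
ee_rot: [-0.017, 1.0, -0.001, 0.001]
wrist_force: [-0.3, 0.1, -0.2]
gripper_width: -0.0
```

```bash
python3 -c "
from h import *
go(.012,-.04,.163)
print(ctrl.state()['wrist_force'],ctrl.state()['gripper_width'])"
```

```text
tcp [ 0.5098 -0.1018  0.1626] local [ 0.0118 -0.1308  0.1626] move cm [-0.28  9.08] dz 0.04 rot [-0.017  1.    -0.001  0.001]
[-0.25623513  0.06781482 -0.15563497] -3.427316356331266e-05
```

>>> {"op": "jog_arm", "data": {
  "increments": [
    {"tx":0,"ty":0.8,"tz":0,"wx":0,"wy":0,"wz":0},
    {"tx":0,"ty":0.8,"tz":0,"wx":0,"wy":0,"wz":0},
    {"tx":0,"ty":0.8,"tz":0,"wx":0,"wy":0,"wz":0},
    {"tx":-0.05,"ty":0.8,"tz":0,"wx":0,"wy":0,"wz":0},
    {"tx":-0.05,"ty":0.8,"tz":0,"wx":0,"wy":0,"wz":0},
    {"tx":-0.05,"ty":0.8,"tz":0,"wx":0,"wy":0,"wz":0}
  ]
}}

```text
t: 11.65
tcp_pos: [0.508, -0.0507, 0.1623]
ee_rot: [-0.017, 1.0, -0.001, 0.0]
wrist_force: [-0.6, 0.3, 0.2]
gripper_width: 0.0001
```

```bash
cat >> h.py <<'E'
def look(fn,side=(180,110,360,310),top=(170,145,390,265)):
    s=ctrl.capture("side");t=ctrl.capture("top");cv2.imwrite(fn+"_s.png",s);cv2.imwrite(fn+"_t.png",t)
    a=cv2.resize(s[side[1]:side[3],side[0]:side[2]],None,fx=3,fy=3,interpolation=2)
    cv2.imwrite(fn+".png",a)
    crop("t",t,top,3.4,fn+"t.png")
E
python3 -c "
from h import *
go(.012,-.04,.163)
print(ctrl.state()['wrist_force'])
look('pics/a9')"
```

```text
tcp [ 0.508  -0.0507  0.1623] local [ 0.0117 -0.0796  0.1623] move cm [-0.1   3.96] dz 0.07 rot [-0.017  1.    -0.001  0.   ]
[-0.627879    0.31171013  0.18170689]
```

View pics/a9.png

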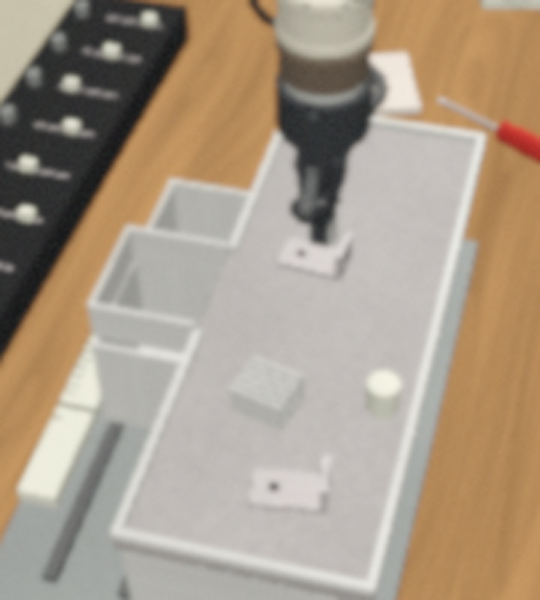

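```bash
python3 -c "
from h import *
f=lambda u,v:toS(back('side',[(u/3+180,v/3+110)],.156))[0].round(4)
print('hole',f(301,254),'corners',f(278,261),f(290,238),f(337,277))"
```

```text
hole [ 0.0238 -0.0544  0.156 ] corners [ 0.0406 -0.0416  0.156 ] [ 0.0377 -0.0711  0.156 ] [-0.0119 -0.0352  0.156 ]
```

>>> {"op": "jog_arm", "data": {
  "increments": [
    {"tx":0,"ty":0.8,"tz":0,"wx":0,"wy":0,"wz":0},
    {"tx":0,"ty":0.8,"tz":0,"wx":0,"wy":0,"wz":0},
    {"tx":-0.05,"ty":0.8,"tz":0,"wx":0,"wy":0,"wz":0},
    {"tx":-0.05,"ty":0.8,"tz":0,"wx":0,"wy":0,"wz":0},
    {"tx":0,"ty":0.8,"tz":0,"wx":0,"wy":0,"wz":0},
    {"tx":0,"ty":0.8,"tz":0,"wx":0,"wy":0,"wz":0},
    {"tx":0,"ty":0,"tz":0,"wx":0,"wy":0,"wz":0}
  ]
}}

```text
t: 12.45
tcp_pos: [0.5068, 0.002, 0.1624]
ee_rot: [-0.017, 1.0, -0.001, 0.0]
wrist_force: [0.9, -0.1, 0.6]
gripper_width: -0.0001
```

```bash
python3 -c "
from h import *
go(.012,-.026,.163)
print(ctrl.state()['wrist_force'])
look('pics/a10')"
```

```text
tcp [0.5068 0.002  0.1624] local [ 0.0122 -0.0269  0.1624] move cm [-0.02  0.09] dz 0.06 rot [-0.017  1.    -0.001  0.   ]
[ 0.91992523 -0.12094795  0.62492708]
```

View pics/a10.png

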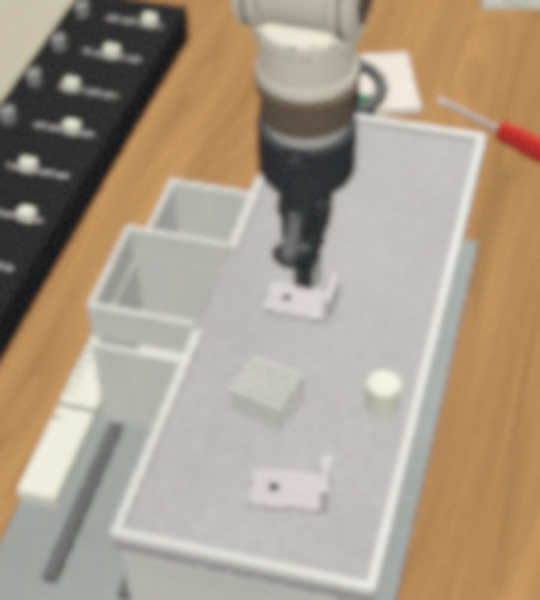

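>>> {"op": "jog_arm", "data": {
  "increments": [
    {"tx":0,"ty":-1.5,"tz":0,"wx":0,"wy":0,"wz":0},
    {"tx":0,"ty":0,"tz":2.5,"wx":0,"wy":0,"wz":0},
    {"tx":0,"ty":0,"tz":2.5,"wx":0,"wy":0,"wz":0},
    {"tx":-3.0,"ty":0,"tz":0,"wx":0,"wy":0,"wz":0},
    {"tx":-3.0,"ty":2,"tz":0,"wx":0,"wy":0,"wz":0},
    {"tx":0,"ty":1.5,"tz":0,"wx":0,"wy":0,"wz":0},
    {"tx":0,"ty":0,"tz":0,"wx":0,"wy":0,"wz":0}
  ]
}}

```text
t: 13.25
tcp_pos: [0.4451, 0.0127, 0.2138]
ee_rot: [-0.013, 1.0, -0.003, 0.0]
wrist_force: [0.4, -0.7, 0.2]
gripper_width: 0.0002
```

```bash
python3 -c "
from h import *
go(-.04,0,.163)
look('pics/a11',top=(215,150,325,245))"
```

```text
tcp [0.4451 0.0127 0.2138] local [-0.0491 -0.0142  0.2138] move cm [0.86 1.45] dz -5.08 rot [-0.013  1.    -0.003  0.   ]
```

View pics/a11.png

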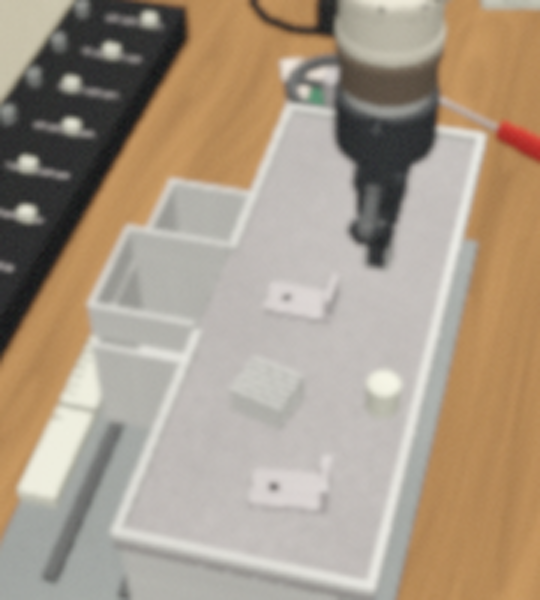

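View pics/a11t.png

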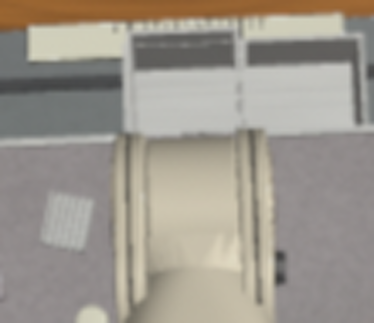

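```bash
python3 -c "
from h import *
f=lambda u,v,z=.156:toS(back('side',[(u/3+180,v/3+110)],z))[0].round(4)
print('hole',f(287,297),'corners',f(263,305),f(273,281),f(320,320),'bottom',f(322,320,.15))
print([ (d['at'],d['score']) for d in ctrl.spot_point('side','bracket1')])
for r in ctrl.spot_point('side','bracket1'): print(toS(back('side',[r['at'][::-1]],.15))[0].round(4))"
```

```text
hole [ 0.0227 -0.003   0.156 ] corners [0.0395 0.0105 0.156 ] [ 0.0386 -0.0179  0.156 ] [-0.0095  0.0154  0.156 ] bottom [-0.0098  0.0096  0.15  ]
[([273.2, 276.5], 0.94), ([337.3, 332.9], 0.84), ([368.2, 312.3], 0.74), ([211.9, 280.4], 0.6)]
[-0.0259  0.1784  0.15  ]
[-0.1715  0.3006  0.15  ]
[-0.1451  0.3729  0.15  ]
[ 0.0105 -0.0018  0.15  ]
```

>>> {"op": "jog_arm", "data": {
  "increments": [
    {"tx":0.7,"ty":1.3,"tz":-1.0,"wx":0,"wy":0,"wz":0},
    {"tx":0,"ty":0,"tz":-2.0,"wx":0,"wy":0,"wz":0},
    {"tx":0,"ty":0,"tz":-1.5,"wx":0,"wy":0,"wz":0},
    {"tx":0,"ty":0,"tz":0,"wx":0,"wy":0,"wz":0}
  ]
}}

```text
t: 13.85
tcp_pos: [0.456, 0.0253, 0.1651]
ee_rot: [-0.01, 1.0, -0.003, 0.0]
wrist_force: [-0.8, -0.9, 0.1]
gripper_width: 0.0002
```

```bash
python3 -c "
from h import *
go(-.042,-.001,.1635)
look('pics/a12',side=(220,150,340,270))"
```

```text
tcp [0.456  0.0253 0.1651] local [-0.0378 -0.002   0.1651] move cm [-0.43  0.08] dz -0.16 rot [-0.01   1.    -0.003  0.   ]
```

View pics/a12.png

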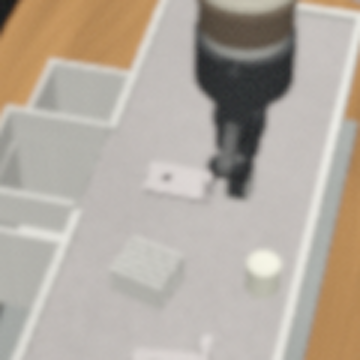

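>>> {"op": "jog_arm", "data": {
  "increments": [
    {"tx":0.5,"ty":0.05,"tz":-0.15,"wx":0,"wy":0,"wz":0},
    {"tx":0.8,"ty":0.05,"tz":0,"wx":0,"wy":0,"wz":0.3},
    {"tx":0.8,"ty":0.05,"tz":0,"wx":0,"wy":0,"wz":0.3},
    {"tx":0.8,"ty":0,"tz":0,"wx":0,"wy":0,"wz":0.3},
    {"tx":0.8,"ty":0.05,"tz":0,"wx":0,"wy":0,"wz":0},
    {"tx":0.8,"ty":0,"tz":0,"wx":0,"wy":0,"wz":0}
  ]
}}

```text
t: 14.55
tcp_pos: [0.5078, 0.0278, 0.1678]
ee_rot: [-0.019, 1.0, -0.003, 0.004]
wrist_force: [-0.9, 0.1, 0.5]
gripper_width: 0.0001
```

```bash
python3 -c "
from h import *
go(.06,-.001,.1635);print(ctrl.state()['wrist_force'])
look('pics/a13',side=(200,150,320,270))"
```

```text
tcp [0.5078 0.0278 0.1678] local [ 0.0141 -0.0012  0.1678] move cm [4.59 0.17] dz -0.43 rot [-0.019  1.    -0.003  0.004]
[-0.89481353  0.06820844  0.4924753 ]
```

View pics/a13.png

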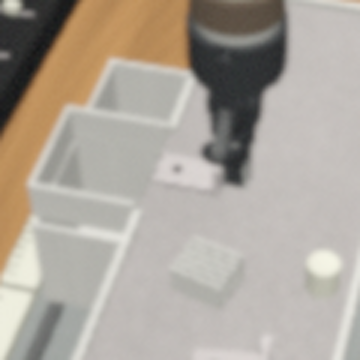

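>>> {"op": "jog_arm", "data": {
  "increments": [
    {"tx":0.8,"ty":0.05,"tz":-0.15,"wx":0,"wy":0.3,"wz":0},
    {"tx":0.8,"ty":0.05,"tz":-0.15,"wx":0,"wy":0.2,"wz":0},
    {"tx":0.8,"ty":0,"tz":-0.05,"wx":0,"wy":0,"wz":0},
    {"tx":0.8,"ty":0.05,"tz":-0.05,"wx":0,"wy":0,"wz":0},
    {"tx":0.8,"ty":0,"tz":0,"wx":0,"wy":0,"wz":0},
    {"tx":0.8,"ty":0.05,"tz":0,"wx":0,"wy":0,"wz":0},
    {"tx":0.8,"ty":0,"tz":0,"wx":0,"wy":0,"wz":0}
  ]
}}

```text
t: 15.35
tcp_pos: [0.5679, 0.0298, 0.163]
ee_rot: [-0.019, 1.0, -0.003, -0.001]
wrist_force: [-0.1, -0.3, -0.8]
gripper_width: -0.0001
```

```bash
python3 -c "
from h import *
go(.085,-.001,.1635);print(ctrl.state()['wrist_force'])
look('pics/a14',side=(200,150,320,270))"
```

```text
tcp [0.5679 0.0298 0.163 ] local [ 0.0742 -0.0011  0.163 ] move cm [1.08 0.05] dz 0.05 rot [-0.019  1.    -0.003 -0.001]
[-0.12224923 -0.30880961 -0.83476356]
```

View pics/a14.png

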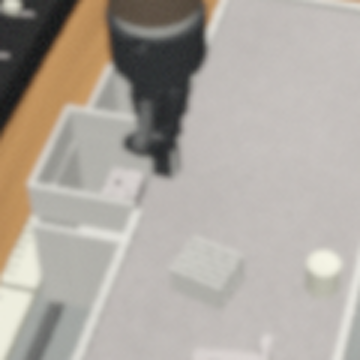

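>>> {"op": "jog_arm", "data": {
  "increments": [
    {"tx":0.8,"ty":0.05,"tz":0,"wx":0,"wy":0,"wz":0},
    {"tx":0.8,"ty":0,"tz":0,"wx":0,"wy":0,"wz":0},
    {"tx":0,"ty":0,"tz":0,"wx":0,"wy":0,"wz":0},
    {"tx":-2,"ty":0,"tz":1,"wx":0,"wy":0,"wz":0},
    {"tx":-2,"ty":0,"tz":3,"wx":0,"wy":0,"wz":0},
    {"tx":-2,"ty":0,"tz":3,"wx":0,"wy":0,"wz":0},
    {"tx":-3,"ty":0,"tz":0,"wx":0,"wy":0,"wz":0},
    {"tx":-3,"ty":0,"tz":0,"wx":0,"wy":0,"wz":0}
  ]
}}

```text
t: 16.25
tcp_pos: [0.4643, 0.0302, 0.2332]
ee_rot: [-0.019, 1.0, -0.003, -0.001]
wrist_force: [-0.5, -1.2, 0.2]
gripper_width: -0.0002
```

```bash
python3 -c "
from h import *
go(.085,-.001,.1635);print(ctrl.state()['wrist_force'])
look('pics/a15',side=(180,150,330,300))"
```

```text
tcp [0.4643 0.0302 0.2332] local [-0.0293  0.0026  0.2332] move cm [1.144e+01 1.000e-02] dz -6.97 rot [-0.019  1.    -0.003 -0.001]
[-0.47489663 -1.24373985  0.21014142]
```

View pics/a15.png

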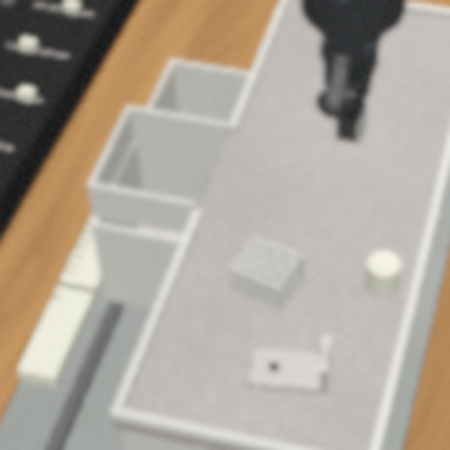

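View pics/a15t.png

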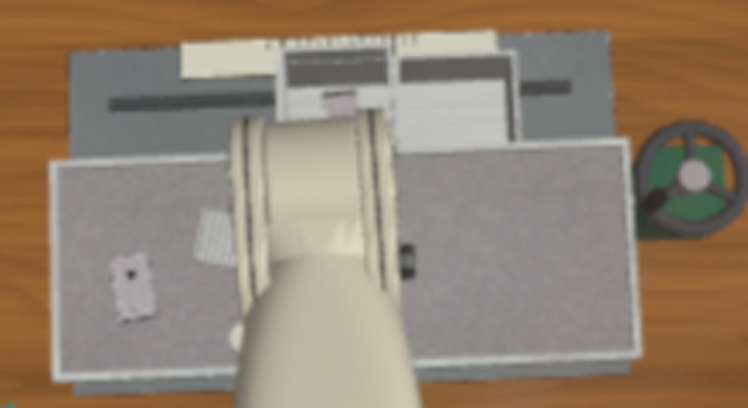

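Bracket A lies in the far compartment (top picture about (340,100)). Next I'll nudge the heat sink forward to clear a lane for bracket B.

>>> {"op": "jog_arm", "data": {
  "increments": [
    {"tx":-0.3,"ty":3,"tz":0,"wx":0,"wy":0,"wz":0},
    {"tx":-0.3,"ty":3,"tz":0,"wx":0,"wy":0,"wz":0},
    {"tx":-0.3,"ty":2.8,"tz":0,"wx":0,"wy":0,"wz":0},
    {"tx":0,"ty":0.5,"tz":0,"wx":0,"wy":0,"wz":0},
    {"tx":0,"ty":0,"tz":0,"wx":0,"wy":0,"wz":0}
  ]
}}

```text
t: 16.85
tcp_pos: [0.454, 0.1253, 0.2348]
ee_rot: [-0.017, 1.0, -0.003, 0.0]
wrist_force: [-0.2, -0.6, 0.2]
gripper_width: 0.0
```

```bash
python3 -c "
from h import *
go(-.036,.102,.164)"
```

```text
tcp [0.454  0.1253 0.2348] local [-0.0365  0.0981  0.2348] move cm [0.04 0.39] dz -7.08 rot [-0.017  1.    -0.003  0.   ]
```

>>> {"op": "jog_arm", "data": {
  "increments": [
    {"tx":0.05,"ty":0.3,"tz":-2.5,"wx":0,"wy":0,"wz":0},
    {"tx":0,"ty":0,"tz":-2.5,"wx":0,"wy":0,"wz":0},
    {"tx":0,"ty":0,"tz":-1.4,"wx":0,"wy":0,"wz":0},
    {"tx":0,"ty":0,"tz":-0.2,"wx":0,"wy":0,"wz":0},
    {"tx":0,"ty":0,"tz":0,"wx":0,"wy":0,"wz":0}
  ]
}}

```text
t: 17.35
tcp_pos: [0.4572, 0.1248, 0.1676]
ee_rot: [-0.015, 1.0, -0.004, 0.002]
wrist_force: [0.5, -0.2, 1.1]
gripper_width: -0.0003
```

```bash
python3 -c "
from h import *
go(-.036,.102,.164)
look('pics/a16',side=(220,170,340,310))"
```

```text
tcp [0.4572 0.1248 0.1676] local [-0.0334  0.0975  0.1676] move cm [-0.28  0.44] dz -0.36 rot [-0.015  1.    -0.004  0.002]
```

View pics/a16.png

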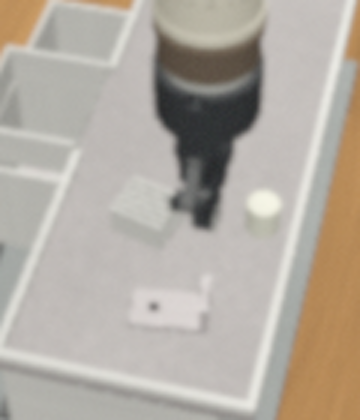

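>>> {"op": "jog_arm", "data": {
  "increments": [
    {"tx":0,"ty":0.4,"tz":-0.3,"wx":0,"wy":0,"wz":0},
    {"tx":0.7,"ty":0,"tz":0,"wx":0,"wy":0,"wz":0},
    {"tx":0.8,"ty":0.05,"tz":0,"wx":0,"wy":0,"wz":0},
    {"tx":0.8,"ty":0,"tz":0,"wx":0,"wy":0,"wz":0},
    {"tx":0.8,"ty":0.05,"tz":0,"wx":0,"wy":0,"wz":0},
    {"tx":0.8,"ty":0,"tz":0,"wx":0,"wy":0,"wz":0},
    {"tx":0.5,"ty":0,"tz":0,"wx":0,"wy":0,"wz":0},
    {"tx":0,"ty":0,"tz":0,"wx":0,"wy":0,"wz":0}
  ]
}}

```text
t: 18.25
tcp_pos: [0.5083, 0.1309, 0.1677]
ee_rot: [-0.015, 1.0, -0.003, 0.005]
wrist_force: [0.5, 0.1, 0.3]
gripper_width: 0.0001
```

```bash
python3 -c "
from h import *
go(.017,.102,.164)
look('pics/a17',side=(220,170,340,310))"
```

```text
tcp [0.5083 0.1309 0.1677] local [0.018  0.1019 0.1677] move cm [-0.1   0.01] dz -0.37 rot [-0.015  1.    -0.003  0.005]
```

View pics/a17.png

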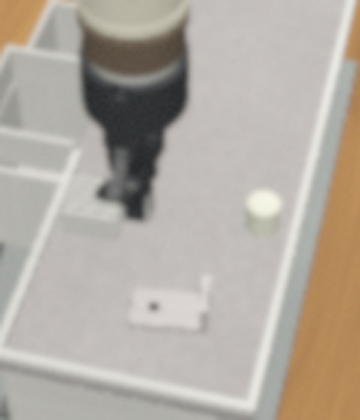

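>>> {"op": "jog_arm", "data": {
  "increments": [
    {"tx":-1.3,"ty":0,"tz":0,"wx":0,"wy":0.3,"wz":0},
    {"tx":0,"ty":0,"tz":3,"wx":0,"wy":0.3,"wz":0},
    {"tx":0,"ty":0,"tz":3.5,"wx":0,"wy":0,"wz":0},
    {"tx":-3,"ty":2.5,"tz":0,"wx":0,"wy":0,"wz":0},
    {"tx":-3,"ty":2.5,"tz":0,"wx":0,"wy":0,"wz":0},
    {"tx":-2.2,"ty":2,"tz":0,"wx":0,"wy":0,"wz":0},
    {"tx":0,"ty":0,"tz":0,"wx":0,"wy":0,"wz":0},
    {"tx":0,"ty":0,"tz":0,"wx":0,"wy":0,"wz":0}
  ]
}}

```text
t: 19.15
tcp_pos: [0.3994, 0.2005, 0.2338]
ee_rot: [-0.015, 1.0, -0.003, -0.005]
wrist_force: [-0.0, -0.0, 0.2]
gripper_width: -0.0004
```

```bash
python3 -c "
from h import *
go(-.077,.177,.164)"
```

```text
tcp [0.3994 0.2005 0.2338] local [-0.0886  0.175   0.2338] move cm [1.15 0.24] dz -6.98 rot [-0.015  1.    -0.003 -0.005]
```

>>> {"op": "jog_arm", "data": {
  "increments": [
    {"tx":1.1,"ty":0.2,"tz":0,"wx":0,"wy":0,"wz":0},
    {"tx":0,"ty":0,"tz":0,"wx":0,"wy":0,"wz":0},
    {"tx":0,"ty":0,"tz":-2,"wx":0,"wy":0,"wz":0},
    {"tx":0,"ty":0,"tz":-2,"wx":0,"wy":0,"wz":0},
    {"tx":0,"ty":0,"tz":0,"wx":0,"wy":0,"wz":0}
  ]
}}

```text
t: 19.65
tcp_pos: [0.4145, 0.2004, 0.193]
ee_rot: [-0.012, 1.0, -0.003, -0.004]
wrist_force: [-0.6, -0.6, -0.3]
gripper_width: 0.0002
```

```bash
python3 -c "
from h import *
go(-.077,.177,.164)
look('pics/a18',side=(220,190,340,320))"
```

```text
tcp [0.4145 0.2004 0.193 ] local [-0.0735  0.1744  0.193 ] move cm [-0.35  0.25] dz -2.9 rot [-0.012  1.    -0.003 -0.004]
```

View pics/a18.png

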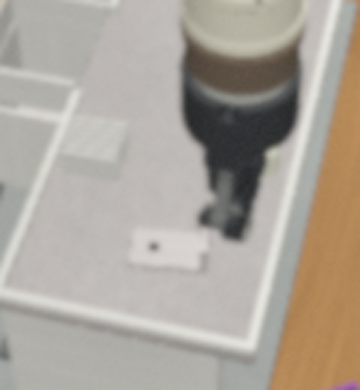

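>>> {"op": "jog_arm", "data": {
  "increments": [
    {"tx":-0.6,"ty":0.2,"tz":0,"wx":0,"wy":0,"wz":0.3},
    {"tx":0,"ty":0,"tz":0,"wx":0,"wy":0,"wz":0.3},
    {"tx":0,"ty":0,"tz":-1.4,"wx":0,"wy":0,"wz":0},
    {"tx":0,"ty":0,"tz":-1.3,"wx":0,"wy":0,"wz":0},
    {"tx":0,"ty":0,"tz":0,"wx":0,"wy":0,"wz":0}
  ]
}}

```text
t: 20.25
tcp_pos: [0.4122, 0.2045, 0.1723]
ee_rot: [-0.018, 1.0, 0.0, 0.002]
wrist_force: [-0.7, -0.7, -1.1]
gripper_width: 0.0002
```

```bash
python3 -c "
from h import *
go(-.077,.177,.164);print(ctrl.state()['wrist_force'])
look('pics/a19',side=(220,190,340,320))"
```

```text
tcp [0.4122 0.2045 0.1723] local [-0.0757  0.1785  0.1723] move cm [-0.13 -0.16] dz -0.83 rot [-0.018  1.     0.     0.002]
[-0.69093049 -0.67121181 -1.10020982]
```

View pics/a19.png

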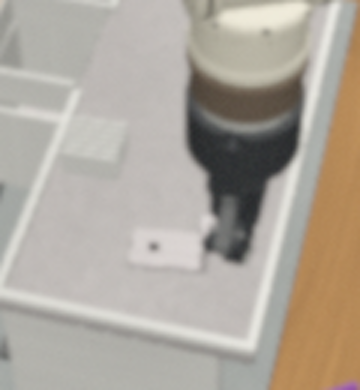

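>>> {"op": "jog_arm", "data": {
  "increments": [
    {"tx":0,"ty":-0.1,"tz":-0.6,"wx":0,"wy":0,"wz":0},
    {"tx":0.6,"ty":0,"tz":-0.1,"wx":0,"wy":0,"wz":0},
    {"tx":0.6,"ty":0,"tz":0,"wx":0,"wy":0,"wz":0},
    {"tx":0.6,"ty":0,"tz":0,"wx":0,"wy":0,"wz":0},
    {"tx":0.6,"ty":0,"tz":0,"wx":0,"wy":0,"wz":0},
    {"tx":0,"ty":0,"tz":0,"wx":0,"wy":0,"wz":0}
  ]
}}

```text
t: 20.95
tcp_pos: [0.4411, 0.2046, 0.1687]
ee_rot: [-0.018, 1.0, 0.002, 0.006]
wrist_force: [0.0, -0.1, -1.0]
gripper_width: -0.0003
```

```bash
python3 -c "
from h import *
go(-.05,.177,.164);print(ctrl.state()['wrist_force'])
look('pics/a20',side=(220,190,340,320))"
```

```text
tcp [0.4411 0.2046 0.1687] local [-0.0468  0.1777  0.1687] move cm [-0.32 -0.08] dz -0.47 rot [-0.018  1.     0.002  0.006]
[ 0.03758561 -0.12994052 -0.99528179]
```

View pics/a20.png

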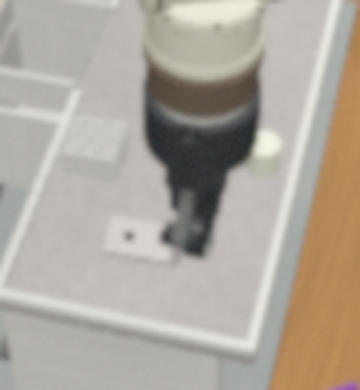

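>>> {"op": "jog_arm", "data": {
  "increments": [
    {"tx":-1.2,"ty":0,"tz":0,"wx":0,"wy":0.3,"wz":0},
    {"tx":0,"ty":0,"tz":3,"wx":0,"wy":0.3,"wz":0},
    {"tx":0,"ty":0,"tz":2.5,"wx":0,"wy":0,"wz":0},
    {"tx":0,"ty":3.5,"tz":0,"wx":0,"wy":0,"wz":0},
    {"tx":2.2,"ty":0.4,"tz":0,"wx":0,"wy":0,"wz":0},
    {"tx":2.2,"ty":0,"tz":0,"wx":0,"wy":0,"wz":0},
    {"tx":0,"ty":0,"tz":0,"wx":0,"wy":0,"wz":0},
    {"tx":0,"ty":0,"tz":0,"wx":0,"wy":0,"wz":0}
  ]
}}

```text
t: 21.85
tcp_pos: [0.463, 0.2439, 0.2251]
ee_rot: [-0.019, 1.0, 0.001, -0.005]
wrist_force: [-0.3, 0.3, -0.1]
gripper_width: -0.0001
```

```bash
python3 -c "
from h import *
go(-.015,.217,.164);print(ctrl.state()['wrist_force'])
look('pics/a21',side=(220,190,340,320))
f=lambda u,v,z=.156:toS(back('side',[(u/3+220,v/3+190)],z))[0].round(4)
"
```

```text
tcp [0.463  0.2439 0.2251] local [-0.0236  0.2163  0.2251] move cm [0.86 0.1 ] dz -6.11 rot [-0.019  1.     0.001 -0.005]
[-0.33577778  0.26326565 -0.12268122]
```

View pics/a21.png

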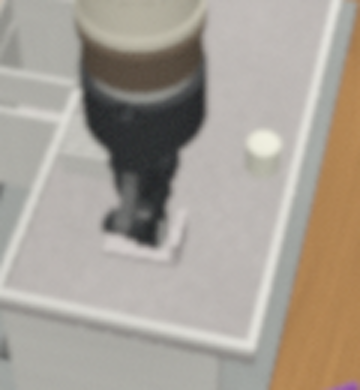

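```bash
python3 -c "
from h import *
f=lambda u,v,z=.156:toS(back('side',[(u/3+220,v/3+190)],z))[0].round(4)
print(f(102,247),f(172,260))
g=cv2.imread('pics/a20_s.png')
print([f(*p) for p in((103,247),(112,216),(170,262),(129,236))])
"
```

```text
[0.0209 0.1922 0.156 ] [-0.031   0.1908  0.156 ]
[array([0.0202, 0.192 , 0.156 ]), array([0.0216, 0.1636, 0.156 ]), array([-0.0301,  0.1929,  0.156 ]), array([0.0046, 0.178 , 0.156 ])]
```

>>> {"op": "jog_arm", "data": {
  "increments": [
    {"tx":0.9,"ty":0.1,"tz":0,"wx":0,"wy":0,"wz":0},
    {"tx":0,"ty":0,"tz":0,"wx":0,"wy":0,"wz":0},
    {"tx":0,"ty":0,"tz":-2,"wx":0,"wy":0,"wz":0},
    {"tx":0,"ty":0,"tz":-2,"wx":0,"wy":0,"wz":0},
    {"tx":0,"ty":0,"tz":-1.5,"wx":0,"wy":0,"wz":0},
    {"tx":0,"ty":0,"tz":0,"wx":0,"wy":0,"wz":0}
  ]
}}

```text
t: 22.55
tcp_pos: [0.471, 0.2442, 0.1699]
ee_rot: [-0.019, 1.0, 0.001, -0.004]
wrist_force: [-1.4, 0.2, -0.3]
gripper_width: -0.0003
```

```bash
python3 -c "
from h import *
go(-.013,.217,.163);print(ctrl.state()['wrist_force'])"
```

```text
tcp [0.471  0.2442 0.1699] local [-0.0157  0.2164  0.1699] move cm [0.26 0.07] dz -0.69 rot [-0.019  1.     0.001 -0.004]
[-1.36532619  0.1635681  -0.27798684]
```

>>> {"op": "jog_arm", "data": {
  "increments": [
    {"tx":0.2,"ty":0,"tz":-0.4,"wx":0,"wy":-0.3,"wz":0},
    {"tx":0,"ty":0,"tz":-0.3,"wx":0,"wy":0,"wz":0},
    {"tx":0,"ty":-0.8,"tz":0,"wx":0,"wy":0,"wz":0},
    {"tx":0.05,"ty":-0.8,"tz":0,"wx":0,"wy":0,"wz":0},
    {"tx":0,"ty":-0.8,"tz":0,"wx":0,"wy":0,"wz":0},
    {"tx":0.05,"ty":-0.8,"tz":0,"wx":0,"wy":0,"wz":0},
    {"tx":0.05,"ty":-0.8,"tz":0,"wx":0,"wy":0,"wz":0},
    {"tx":0,"ty":-0.8,"tz":0,"wx":0,"wy":0,"wz":0}
  ]
}}

```text
t: 23.35
tcp_pos: [0.4763, 0.1932, 0.166]
ee_rot: [-0.019, 1.0, 0.002, 0.001]
wrist_force: [0.1, -0.5, -0.8]
gripper_width: 0.0
```

```bash
python3 -c "
from h import *
go(-.013,.026,.163);print(ctrl.state()['wrist_force'])
look('pics/a22',side=(220,170,340,300))"
```

```text
tcp [0.4763 0.1932 0.166 ] local [-0.012   0.1652  0.166 ] move cm [  0.36 -13.91] dz -0.3 rot [-0.019  1.     0.002  0.001]
[ 0.13165405 -0.45001807 -0.83265342]
```

View pics/a22.png

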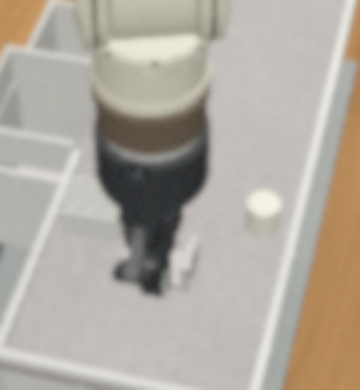

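View pics/a22t.png

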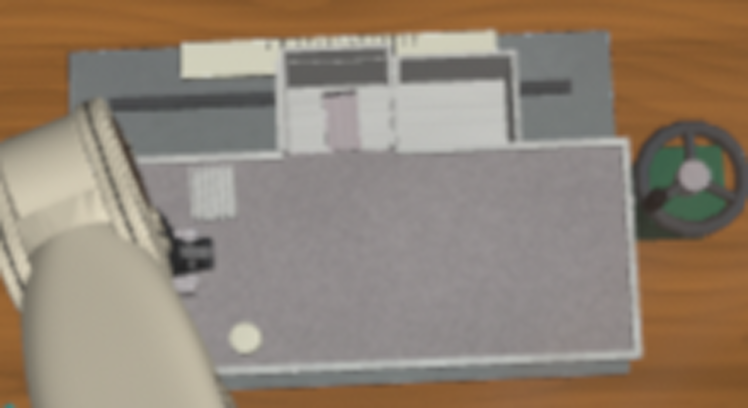

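>>> {"op": "jog_arm", "data": {
  "increments": [
    {"tx":0,"ty":1.2,"tz":0,"wx":0,"wy":0,"wz":0},
    {"tx":0,"ty":0.3,"tz":-0.2,"wx":0,"wy":0,"wz":0},
    {"tx":0,"ty":0,"tz":-0.15,"wx":0,"wy":0,"wz":0},
    {"tx":0,"ty":0,"tz":0,"wx":0,"wy":0,"wz":0}
  ]
}}

```text
t: 23.85
tcp_pos: [0.4763, 0.2098, 0.1621]
ee_rot: [-0.019, 1.0, 0.002, 0.001]
wrist_force: [-0.1, 0.9, 0.6]
gripper_width: -0.0004
```

```bash
python3 -c "
from h import *
go(-.013,.026,.163);print(ctrl.state()['wrist_force'])
look('pics/a23',side=(220,170,340,300),top=(200,150,310,245))"
```

```text
tcp [0.4763 0.2098 0.1621] local [-0.0114  0.1818  0.1621] move cm [  0.35 -15.57] dz 0.09 rot [-0.019  1.     0.002  0.001]
[-0.08732865  0.94493193  0.60942438]
```

View pics/a23.png

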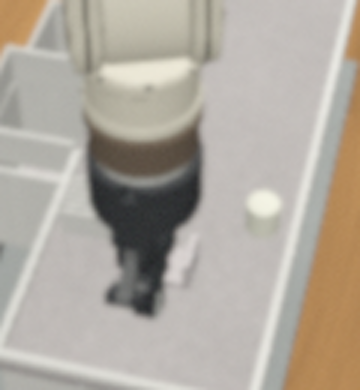

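View pics/a23t.png

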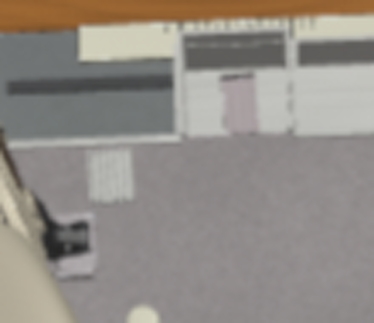

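```bash
python3 -c "
from h import *
f=lambda u,v,z=.156:toS(back('top',[(u/3.4+200,v/3.4+150)],z))[0].round(4)
print('B',f(95,212),f(97,277),'H rear',f(88,200,.155),f(133,200,.155),'pot',f(142,318,.178))
g=lambda u,v,z=.156:toS(back('side',[(u/3+220,v/3+170)],z))[0].round(4)
print('upright bottom +y corner',g(184,288,.15),'top',g(170,280,.178),g(195,235,.178))
"
```

```text
B [0.0203 0.1234 0.156 ] [-0.0358  0.1231  0.156 ] H rear [0.0311 0.1293 0.155 ] [0.0295 0.0906 0.155 ] pot [-0.0743  0.0839  0.178 ]
upright bottom +y corner [-0.0315  0.157   0.15  ] top [-0.025   0.1725  0.178 ] [-0.0327  0.1282  0.178 ]
```

>>> {"op": "jog_arm", "data": {
  "increments": [
    {"tx":-0.1,"ty":-0.8,"tz":0,"wx":0,"wy":0,"wz":0},
    {"tx":0,"ty":-0.9,"tz":0,"wx":0,"wy":0,"wz":0},
    {"tx":0.05,"ty":-0.9,"tz":0,"wx":0,"wy":0,"wz":0},
    {"tx":0,"ty":-0.9,"tz":0,"wx":0,"wy":0,"wz":0},
    {"tx":0.05,"ty":-0.9,"tz":0,"wx":0,"wy":0,"wz":0},
    {"tx":0,"ty":-0.9,"tz":0,"wx":0,"wy":0,"wz":0},
    {"tx":0.05,"ty":-0.9,"tz":0,"wx":0,"wy":0,"wz":0},
    {"tx":0,"ty":-0.9,"tz":0,"wx":0,"wy":0,"wz":0}
  ]
}}

```text
t: 24.75
tcp_pos: [0.4766, 0.1322, 0.1624]
ee_rot: [-0.019, 1.0, 0.002, 0.001]
wrist_force: [0.8, 0.0, 0.5]
gripper_width: -0.0001
```

```bash
python3 -c "
from h import *
go(-.013,.026,.163);print(ctrl.state()['wrist_force'])
look('pics/a24',side=(200,150,340,290),top=(200,150,310,245))"
```

```text
tcp [0.4766 0.1322 0.1624] local [-0.0137  0.1042  0.1624] move cm [ 0.32 -7.81] dz 0.06 rot [-0.019  1.     0.002  0.001]
[0.79679914 0.02622333 0.51995036]
```

View pics/a24.png

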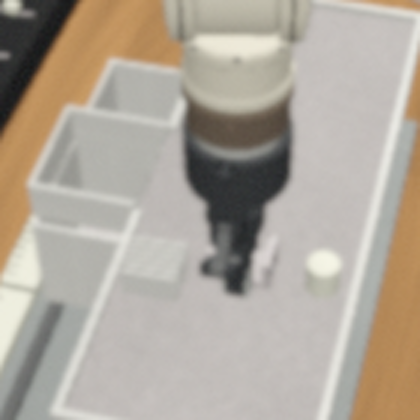

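View pics/a24t.png

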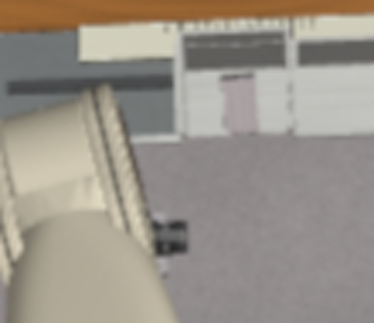

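>>> {"op": "jog_arm", "data": {
  "increments": [
    {"tx":0,"ty":-0.9,"tz":0,"wx":0,"wy":0,"wz":0},
    {"tx":0.05,"ty":-0.9,"tz":0,"wx":0,"wy":0,"wz":0},
    {"tx":0.05,"ty":-0.9,"tz":0,"wx":0,"wy":0,"wz":0},
    {"tx":0,"ty":-0.9,"tz":0,"wx":0,"wy":0,"wz":0},
    {"tx":0.05,"ty":-0.9,"tz":0,"wx":0,"wy":0,"wz":0},
    {"tx":0,"ty":-0.9,"tz":0,"wx":0,"wy":0,"wz":0},
    {"tx":0.05,"ty":-0.9,"tz":0,"wx":0,"wy":0,"wz":0},
    {"tx":0,"ty":-0.7,"tz":0,"wx":0,"wy":0,"wz":0}
  ]
}}

```text
t: 25.65
tcp_pos: [0.4787, 0.0568, 0.1625]
ee_rot: [-0.019, 1.0, 0.002, 0.001]
wrist_force: [0.4, -0.4, -0.9]
gripper_width: -0.0
```

```bash
python3 -c "
from h import *
go(-.013,.026,.163);print(ctrl.state()['wrist_force'])
look('pics/a25',side=(200,150,340,290),top=(200,150,310,245))"
```

```text
tcp [0.4787 0.0568 0.1625] local [-0.014   0.0287  0.1625] move cm [ 0.11 -0.27] dz 0.05 rot [-0.019  1.     0.002  0.001]
[ 0.36635646 -0.385327   -0.90844687]
```

View pics/a25.png

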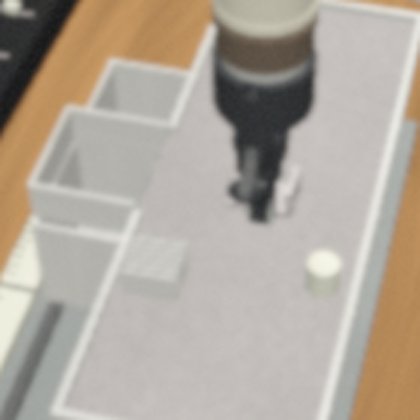

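>>> {"op": "jog_arm", "data": {
  "increments": [
    {"tx":0,"ty":1.5,"tz":0,"wx":0,"wy":0,"wz":0},
    {"tx":0,"ty":0,"tz":2.5,"wx":0,"wy":0,"wz":0},
    {"tx":0,"ty":0,"tz":2.5,"wx":0,"wy":0,"wz":0},
    {"tx":-2.2,"ty":0,"tz":0,"wx":0,"wy":0,"wz":0},
    {"tx":-2.2,"ty":-2,"tz":0,"wx":0,"wy":0,"wz":0},
    {"tx":0,"ty":-2,"tz":0,"wx":0,"wy":0,"wz":0},
    {"tx":0,"ty":0,"tz":0,"wx":0,"wy":0,"wz":0},
    {"tx":0,"ty":0,"tz":0,"wx":0,"wy":0,"wz":0}
  ]
}}

```text
t: 26.55
tcp_pos: [0.4333, 0.0326, 0.2142]
ee_rot: [-0.019, 1.0, 0.003, 0.001]
wrist_force: [0.3, 0.4, 0.6]
gripper_width: 0.0003
```

```bash
python3 -c "
from h import *
go(-.061,.003,.163);print(ctrl.state()['wrist_force'])
look('pics/a26',side=(200,150,340,290),top=(200,150,310,245))"
```

```text
tcp [0.4333 0.0326 0.2142] local [-0.0602  0.0061  0.2142] move cm [-0.07 -0.31] dz -5.12 rot [-0.019  1.     0.003  0.001]
[0.3459894  0.39266017 0.57837277]
```

View pics/a26.png

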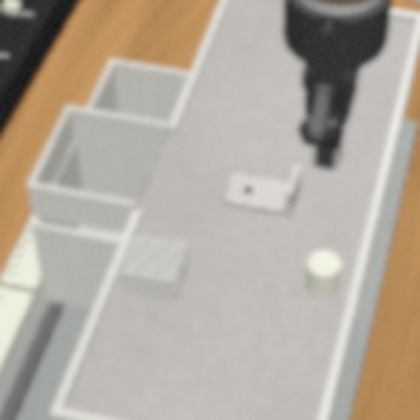

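```bash
python3 -c "
from h import *
g=lambda u,v,z=.156:toS(back('side',[(u/3+200,v/3+150)],z))[0].round(4)
print(g(224,198),g(232,172),g(289,211),'hole',g(249,189))
"
```

```text
[0.0192 0.0203 0.156 ] [ 0.0202 -0.0095  0.156 ] [-0.0348  0.0214  0.156 ] hole [0.002  0.0057 0.156 ]
```

>>> {"op": "jog_arm", "data": {
  "increments": [
    {"tx":0,"ty":-0.3,"tz":-1.5,"wx":0,"wy":0,"wz":0},
    {"tx":0,"ty":0,"tz":-2.0,"wx":0,"wy":0,"wz":0},
    {"tx":0,"ty":0,"tz":-1.2,"wx":0,"wy":0,"wz":0},
    {"tx":0,"ty":0,"tz":0,"wx":0,"wy":0,"wz":0}
  ]
}}

```text
t: 27.05
tcp_pos: [0.4354, 0.0325, 0.1658]
ee_rot: [-0.021, 1.0, 0.003, 0.002]
wrist_force: [0.2, -0.8, 0.2]
gripper_width: 0.0003
```

```bash
python3 -c "
from h import *
go(-.061,.002,.163)"
```

```text
tcp [0.4354 0.0325 0.1658] local [-0.0581  0.0059  0.1658] move cm [-0.28 -0.4 ] dz -0.28 rot [-0.021  1.     0.003  0.002]
```

>>> {"op": "jog_arm", "data": {
  "increments": [
    {"tx":0.3,"ty":-0.1,"tz":-0.25,"wx":0,"wy":0,"wz":0},
    {"tx":0.8,"ty":0,"tz":0,"wx":0,"wy":0,"wz":0},
    {"tx":0.8,"ty":0,"tz":0,"wx":0,"wy":0,"wz":0},
    {"tx":0.8,"ty":0.05,"tz":0,"wx":0,"wy":0,"wz":0},
    {"tx":0.8,"ty":0,"tz":0,"wx":0,"wy":0,"wz":0},
    {"tx":0.8,"ty":0.05,"tz":0,"wx":0,"wy":0,"wz":0},
    {"tx":0.8,"ty":0,"tz":0,"wx":0,"wy":0,"wz":0},
    {"tx":0.8,"ty":0.05,"tz":0,"wx":0,"wy":0,"wz":0}
  ]
}}

```text
t: 27.85
tcp_pos: [0.5016, 0.0341, 0.1653]
ee_rot: [-0.022, 1.0, 0.003, 0.004]
wrist_force: [0.0, 0.9, -0.3]
gripper_width: -0.0001
```

```bash
python3 -c "
from h import *
go(.085,.003,.163);print(ctrl.state()['wrist_force'])
look('pics/a27',side=(200,150,340,290),top=(200,150,310,245))"
```

```text
tcp [0.5016 0.0341 0.1653] local [0.008  0.0054 0.1653] move cm [7.7  0.02] dz -0.23 rot [-0.022  1.     0.003  0.004]
[ 0.02415326  0.9108782  -0.31495355]
```

View pics/a27.png

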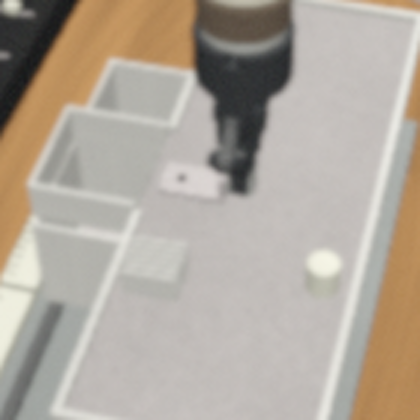

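>>> {"op": "jog_arm", "data": {
  "increments": [
    {"tx":0.8,"ty":0,"tz":-0.1,"wx":0,"wy":0.2,"wz":0},
    {"tx":0.9,"ty":0,"tz":-0.1,"wx":0,"wy":0.2,"wz":0},
    {"tx":0.9,"ty":0,"tz":0,"wx":0,"wy":0,"wz":0},
    {"tx":0.9,"ty":0.05,"tz":0,"wx":0,"wy":0,"wz":0},
    {"tx":0.9,"ty":0,"tz":0,"wx":0,"wy":0,"wz":0},
    {"tx":0.9,"ty":0.05,"tz":0,"wx":0,"wy":0,"wz":0},
    {"tx":0.9,"ty":0,"tz":0,"wx":0,"wy":0,"wz":0},
    {"tx":0.8,"ty":0,"tz":0,"wx":0,"wy":0,"wz":0}
  ]
}}

```text
t: 28.75
tcp_pos: [0.5772, 0.0352, 0.1628]
ee_rot: [-0.022, 1.0, 0.004, 0.0]
wrist_force: [1.0, 0.2, 0.4]
gripper_width: 0.0004
```

>>> {"op": "jog_arm", "data": {
  "increments": [
    {"tx":0.6,"ty":0,"tz":0,"wx":0,"wy":0,"wz":0},
    {"tx":0,"ty":0,"tz":0,"wx":0,"wy":0,"wz":0},
    {"tx":-2,"ty":0,"tz":1,"wx":0,"wy":0,"wz":0},
    {"tx":-2,"ty":0,"tz":3,"wx":0,"wy":0,"wz":0},
    {"tx":-2,"ty":0,"tz":3,"wx":0,"wy":0,"wz":0},
    {"tx":-3,"ty":-2,"tz":0,"wx":0,"wy":0,"wz":0},
    {"tx":-3,"ty":-3,"tz":0,"wx":0,"wy":0,"wz":0},
    {"tx":0,"ty":0,"tz":0,"wx":0,"wy":0,"wz":0}
  ]
}}

```text
t: 29.55
tcp_pos: [0.4596, -0.0153, 0.2332]
ee_rot: [-0.023, 1.0, 0.003, -0.001]
wrist_force: [0.4, 0.5, 0.1]
gripper_width: -0.0001
```

```bash
python3 -c "
from h import *
go(.085,.003,.163);print(ctrl.state()['wrist_force'])
look('pics/a28',side=(180,150,330,300))"
```

```text
tcp [ 0.4596 -0.0153  0.2332] local [-0.0355 -0.0426  0.2332] move cm [11.89  4.96] dz -7.02 rot [-0.023  1.     0.003 -0.001]
[0.37486539 0.49408082 0.09209034]
```

View pics/a28.png

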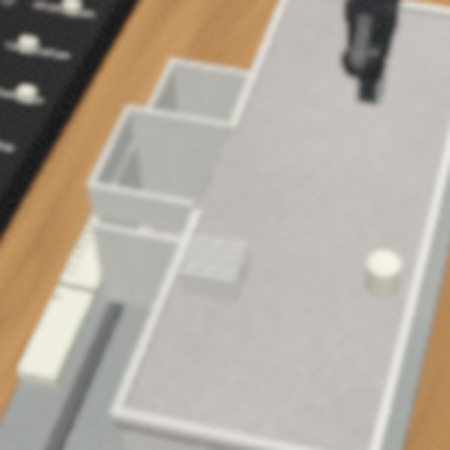

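View pics/a28t.png

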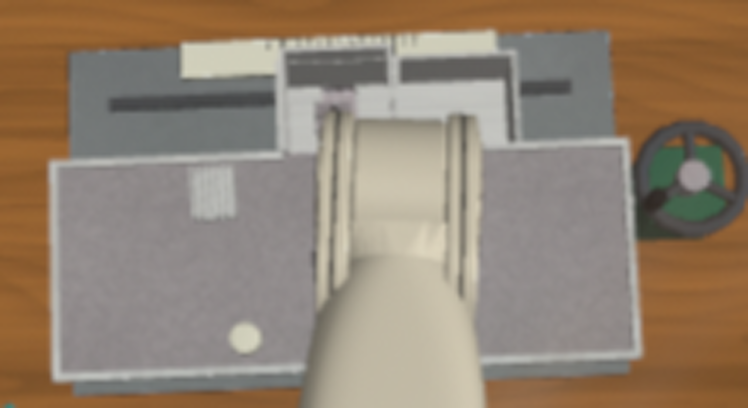

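>>> {"op": "jog_arm", "data": {
  "increments": [
    {"tx":1.2,"ty":-3.6,"tz":0.5,"wx":0,"wy":0,"wz":0},
    {"tx":1.2,"ty":-3.6,"tz":0,"wx":0,"wy":0,"wz":0},
    {"tx":1.2,"ty":-3.6,"tz":0,"wx":0,"wy":0,"wz":0},
    {"tx":1.2,"ty":-3.6,"tz":0,"wx":0,"wy":0,"wz":0},
    {"tx":1.2,"ty":-3.6,"tz":0,"wx":0,"wy":0,"wz":0},
    {"tx":1.0,"ty":-3.0,"tz":0,"wx":0,"wy":0,"wz":0},
    {"tx":0,"ty":0,"tz":0,"wx":0,"wy":0,"wz":0},
    {"tx":0,"ty":0,"tz":0,"wx":0,"wy":0,"wz":0}
  ],
  "jaw": 60
}}

```text
t: 30.45
tcp_pos: [0.5426, -0.2275, 0.2352]
ee_rot: [-0.03, 1.0, 0.005, 0.002]
wrist_force: [-0.5, 0.7, -0.3]
gripper_width: 0.051
```

```bash
python3 -c "
from h import *
s=ctrl.state();print(s['tcp_pos'],s['ee_rot'],s['gripper_width'],'need',(np.array([.5335,-.2362,.176])-s['tcp_pos'])*100)
look('pics/a29',side=(180,110,330,290),top=(215,145,325,245))"; python3 carr.py pics/a29_t.png
```

```text
[ 0.54255105 -0.22747741  0.23517768] [-0.02958708  0.99954718  0.00523986  0.00160509] 0.05102801071053376 need [-0.90510509 -0.87225939 -5.91776754]
chute rows z.162
  peak y -0.1540 val 148
  peak y -0.1370 val 157
  peak y -0.0510 val 174
  peak y 0.0270 val 148
  peak y 0.0490 val 176
    edge y -0.1575 +8.3
    edge y -0.1515 -12.6
    edge y -0.1455 +9.5
    edge y 0.0445 +5.1
    edge y 0.0535 -10.5
box z.12
  peak y -0.1580 val 148
  peak y -0.0520 val 175
  peak y 0.0280 val 160
  peak y 0.0510 val 174
    edge y -0.1615 +8.0
    edge y -0.1545 -13.7
    edge y -0.1485 +11.4
    edge y 0.0565 -11.8
```

View pics/a29.png

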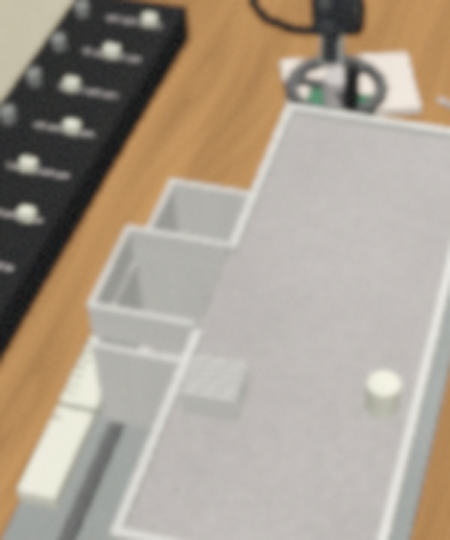

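View pics/a29t.png

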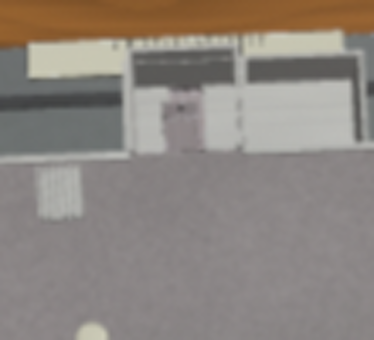

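>>> {"op": "jog_arm", "data": {
  "increments": [
    {"tx":-0.9,"ty":-0.9,"tz":0,"wx":0,"wy":0,"wz":-0.7},
    {"tx":0,"ty":0,"tz":0,"wx":-0.4,"wy":0,"wz":-0.7},
    {"tx":0,"ty":0,"tz":0,"wx":0,"wy":0,"wz":0}
  ]
}}

```text
t: 30.85
tcp_pos: [0.5322, -0.2334, 0.2358]
ee_rot: [-0.019, 1.0, 0.002, 0.001]
wrist_force: [-0.3, 0.2, 0.8]
gripper_width: 0.0514
```

```bash
python3 -c "
from h import *
s=ctrl.state();print(s['tcp_pos'],s['ee_rot'],s['gripper_width'],'need',(np.array([.5325,-.2362,.176])-s['tcp_pos'])*100)"
```

```text
[ 0.53223939 -0.23337832  0.23576208] [-0.0189636   0.99981811  0.00157373  0.00128777] 0.05135475449018951 need [ 0.02606053 -0.28216785 -5.97620758]
```

>>> {"op": "jog_arm", "data": {
  "increments": [
    {"tx":0,"ty":-0.3,"tz":-2,"wx":0,"wy":0,"wz":0},
    {"tx":0,"ty":0,"tz":-2,"wx":0,"wy":0,"wz":0},
    {"tx":0,"ty":0,"tz":-1.6,"wx":0,"wy":0,"wz":0},
    {"tx":0,"ty":0,"tz":0,"wx":0,"wy":0,"wz":0},
    {"tx":0,"ty":0,"tz":0,"wx":0,"wy":0,"wz":0}
  ]
}}

```text
t: 31.35
tcp_pos: [0.5327, -0.2345, 0.1819]
ee_rot: [-0.02, 1.0, 0.0, 0.004]
wrist_force: [0.1, 0.3, -0.3]
gripper_width: 0.0513
```

>>> {"op": "jog_arm", "data": {
  "increments": [
    {"tx":0,"ty":0,"tz":0,"wx":0,"wy":0,"wz":0},
    {"tx":0,"ty":0,"tz":0,"wx":0,"wy":0,"wz":0},
    {"tx":0,"ty":0,"tz":0,"wx":0,"wy":0,"wz":0},
    {"tx":0,"ty":0,"tz":0,"wx":0,"wy":0,"wz":0},
    {"tx":0,"ty":0,"tz":0,"wx":0,"wy":0,"wz":0}
  ],
  "jaw": 0,
  "newtons": 40
}}

```text
t: 31.85
tcp_pos: [0.5341, -0.2358, 0.1845]
ee_rot: [-0.02, 1.0, -0.001, 0.006]
wrist_force: [-0.2, -1.3, -1.9]
gripper_width: 0.0144
```

```bash
python3 -c "
from h import *
rows(.5545,-.2755,-20,8)"
```

```text
p [ 0.5341 -0.2358  0.1845] th 117.2 r 0.0447
[{"tx": 1.48, "ty": 0.49, "tz": 0, "wx": 0, "wy": 0, "wz": 0}, {"tx": 1.56, "ty": -0.07, "tz": 0, "wx": 0, "wy": 0, "wz": 0}, {"tx": 1.44, "ty": -0.61, "tz": 0, "wx": 0, "wy": 0, "wz": 0}, {"tx": 1.14, "ty": -1.06, "tz": 0, "wx": 0, "wy": 0, "wz": 0}, {"tx": 0.72, "ty": -1.39, "tz": 0, "wx": 0, "wy": 0, "wz": 0}, {"tx": 0.19, "ty": -1.55, "tz": 0, "wx": 0, "wy": 0, "wz": 0}, {"tx": -0.34, "ty": -1.53, "tz": 0, "wx": 0, "wy": 0, "wz": 0}, {"tx": -0.85, "ty": -1.31, "tz": 0, "wx": 0, "wy": 0, "wz": 0}]
```

>>> {"op": "jog_arm", "data": {
  "increments": [
    {"tx":0,"ty":0,"tz":0,"wx":0,"wy":0,"wz":0},
    {"tx":0,"ty":0,"tz":-0.4,"wx":0,"wy":-0.4,"wz":0},
    {"tx":0,"ty":0,"tz":-0.4,"wx":0,"wy":0,"wz":0}
  ],
  "jaw": 35
}}

```text
t: 32.15
tcp_pos: [0.5348, -0.2354, 0.1775]
ee_rot: [-0.02, 1.0, -0.001, 0.011]
wrist_force: [0.5, -0.7, 0.5]
gripper_width: 0.0296
```

>>> {"op": "jog_arm", "data": {
  "increments": [
    {"tx":0,"ty":0,"tz":0,"wx":0,"wy":0,"wz":0},
    {"tx":0,"ty":0,"tz":0,"wx":0,"wy":0,"wz":0},
    {"tx":0,"ty":0,"tz":0,"wx":0,"wy":0,"wz":0}
  ],
  "jaw": 0
}}

```text
t: 32.45
tcp_pos: [0.5346, -0.2357, 0.1772]
ee_rot: [-0.02, 1.0, -0.002, 0.011]
wrist_force: [-0.5, -0.8, -0.9]
gripper_width: 0.0151
```

```bash
python3 -c "
from h import *
rows(.5545,-.2755,-20,8);print(ctrl.state()['ee_rot'])"
```

```text
p [ 0.5346 -0.2357  0.1772] th 116.5 r 0.0445
[{"tx": 1.48, "ty": 0.49, "tz": 0, "wx": 0, "wy": 0, "wz": 0}, {"tx": 1.56, "ty": -0.09, "tz": 0, "wx": 0, "wy": 0, "wz": 0}, {"tx": 1.43, "ty": -0.63, "tz": 0, "wx": 0, "wy": 0, "wz": 0}, {"tx": 1.13, "ty": -1.07, "tz": 0, "wx": 0, "wy": 0, "wz": 0}, {"tx": 0.7, "ty": -1.4, "tz": 0, "wx": 0, "wy": 0, "wz": 0}, {"tx": 0.18, "ty": -1.55, "tz": 0, "wx": 0, "wy": 0, "wz": 0}, {"tx": -0.36, "ty": -1.52, "tz": 0, "wx": 0, "wy": 0, "wz": 0}, {"tx": -0.86, "ty": -1.3, "tz": 0, "wx": 0, "wy": 0, "wz": 0}]
[-0.02010622  0.99973526 -0.00160091  0.01107155]
```

```bash
python3 -c "
from h import *
rows(.5545,-.2755,-25,8)"
```

```text
p [ 0.5346 -0.2357  0.1772] th 116.5 r 0.0445
[{"tx": 1.87, "ty": 0.52, "tz": 0, "wx": 0, "wy": 0, "wz": 0}, {"tx": 1.91, "ty": -0.37, "tz": 0, "wx": 0, "wy": 0, "wz": 0}, {"tx": 1.58, "ty": -1.15, "tz": 0, "wx": 0, "wy": 0, "wz": 0}, {"tx": 0.94, "ty": -1.7, "tz": 0, "wx": 0, "wy": 0, "wz": 0}, {"tx": 0.14, "ty": -1.94, "tz": 0, "wx": 0, "wy": 0, "wz": 0}, {"tx": -0.7, "ty": -1.82, "tz": 0, "wx": 0, "wy": 0, "wz": 0}, {"tx": -1.4, "ty": -1.35, "tz": 0, "wx": 0, "wy": 0, "wz": 0}, {"tx": -1.84, "ty": -0.64, "tz": 0, "wx": 0, "wy": 0, "wz": 0}]
```

>>> {"op": "jog_arm", "data": {
  "increments": [
    {"tx":1.85,"ty":0.5,"tz":0,"wx":0,"wy":0.4,"wz":0},
    {"tx":1.9,"ty":-0.35,"tz":0,"wx":0,"wy":0.4,"wz":0},
    {"tx":1.6,"ty":-1.15,"tz":0,"wx":0,"wy":0,"wz":0},
    {"tx":0.95,"ty":-1.7,"tz":0,"wx":0,"wy":0,"wz":0},
    {"tx":0.15,"ty":-1.95,"tz":0,"wx":0,"wy":0,"wz":0},
    {"tx":-0.7,"ty":-1.8,"tz":0,"wx":0,"wy":0,"wz":0},
    {"tx":-1.4,"ty":-1.35,"tz":0,"wx":0,"wy":0,"wz":0},
    {"tx":-1.85,"ty":-0.65,"tz":0,"wx":0,"wy":0,"wz":0}
  ]
}}

```text
t: 33.25
tcp_pos: [0.5811, -0.3122, 0.1775]
ee_rot: [-0.029, 0.999, 0.004, 0.022]
wrist_force: [12.6, -14.0, -9.3]
gripper_width: 0.0148
```

```bash
python3 -c "
from h import *
rows(.5545,-.2755,-25,8);s=ctrl.state();print(s['ee_rot'],s['wrist_force'],s['gripper_width'])"
```

```text
p [ 0.5811 -0.3122  0.1775] th -54.1 r 0.0453
[{"tx": -1.81, "ty": -0.75, "tz": 0, "wx": 0, "wy": 0, "wz": 0}, {"tx": -1.94, "ty": 0.06, "tz": 0, "wx": 0, "wy": 0, "wz": 0}, {"tx": -1.74, "ty": 0.87, "tz": 0, "wx": 0, "wy": 0, "wz": 0}, {"tx": -1.21, "ty": 1.52, "tz": 0, "wx": 0, "wy": 0, "wz": 0}, {"tx": -0.46, "ty": 1.9, "tz": 0, "wx": 0, "wy": 0, "wz": 0}, {"tx": 0.4, "ty": 1.91, "tz": 0, "wx": 0, "wy": 0, "wz": 0}, {"tx": 1.16, "ty": 1.56, "tz": 0, "wx": 0, "wy": 0, "wz": 0}, {"tx": 1.71, "ty": 0.93, "tz": 0, "wx": 0, "wy": 0, "wz": 0}]
[-0.02930694  0.99932169  0.00412195  0.02191492] [ 12.60437996 -14.03970052  -9.25806554] 0.01482044543806216
```

```bash
python3 -c "
from h import *
rows(.5545,-.2755,-20,8)
s=ctrl.state();print(s['ee_rot'],s['wrist_force'],s['wrist_torque'])"
```

```text
p [ 0.5811 -0.3122  0.1775] th -54.1 r 0.0453
[{"tx": -1.42, "ty": -0.66, "tz": 0, "wx": 0, "wy": 0, "wz": 0}, {"tx": -1.56, "ty": -0.16, "tz": 0, "wx": 0, "wy": 0, "wz": 0}, {"tx": -1.51, "ty": 0.38, "tz": 0, "wx": 0, "wy": 0, "wz": 0}, {"tx": -1.3, "ty": 0.88, "tz": 0, "wx": 0, "wy": 0, "wz": 0}, {"tx": -0.91, "ty": 1.26, "tz": 0, "wx": 0, "wy": 0, "wz": 0}, {"tx": -0.43, "ty": 1.51, "tz": 0, "wx": 0, "wy": 0, "wz": 0}, {"tx": 0.11, "ty": 1.56, "tz": 0, "wx": 0, "wy": 0, "wz": 0}, {"tx": 0.64, "ty": 1.42, "tz": 0, "wx": 0, "wy": 0, "wz": 0}]
[-0.02930694  0.99932169  0.00412195  0.02191492] [ 12.60437996 -14.03970052  -9.25806554] [-3.05262286 -2.22478574 -0.09713318]
```

>>> {"op": "jog_arm", "data": {
  "increments": [
    {"tx":-1.4,"ty":-0.65,"tz":0,"wx":0,"wy":0.4,"wz":-0.2},
    {"tx":-1.55,"ty":-0.15,"tz":0,"wx":0,"wy":0.4,"wz":-0.2},
    {"tx":-1.5,"ty":0.4,"tz":0,"wx":0,"wy":0.4,"wz":-0.2},
    {"tx":-1.3,"ty":0.9,"tz":0,"wx":0,"wy":0.4,"wz":-0.2},
    {"tx":-0.9,"ty":1.25,"tz":0,"wx":0,"wy":0,"wz":-0.2},
    {"tx":-0.45,"ty":1.5,"tz":0,"wx":0,"wy":0,"wz":-0.2},
    {"tx":0.1,"ty":1.55,"tz":0,"wx":0,"wy":0,"wz":0},
    {"tx":0.65,"ty":1.4,"tz":0,"wx":0,"wy":0,"wz":0}
  ]
}}

```text
t: 34.05
tcp_pos: [0.519, -0.2509, 0.1772]
ee_rot: [-0.017, 1.0, 0.004, 0.013]
wrist_force: [2.1, -4.7, -3.9]
gripper_width: 0.0148
```

```bash
python3 -c "
from h import *
rows(.5545,-.2755,-20,8)
s=ctrl.state();print(s['ee_rot'],s['wrist_force'],s['wrist_torque'])"
```

```text
p [ 0.519  -0.2509  0.1772] th 145.3 r 0.0432
[{"tx": 0.95, "ty": 1.22, "tz": 0, "wx": 0, "wy": 0, "wz": 0}, {"tx": 1.41, "ty": 0.66, "tz": 0, "wx": 0, "wy": 0, "wz": 0}, {"tx": 1.56, "ty": 0.15, "tz": 0, "wx": 0, "wy": 0, "wz": 0}, {"tx": 1.51, "ty": -0.4, "tz": 0, "wx": 0, "wy": 0, "wz": 0}, {"tx": 1.28, "ty": -0.89, "tz": 0, "wx": 0, "wy": 0, "wz": 0}, {"tx": 0.91, "ty": -1.28, "tz": 0, "wx": 0, "wy": 0, "wz": 0}, {"tx": 0.41, "ty": -1.5, "tz": 0, "wx": 0, "wy": 0, "wz": 0}, {"tx": -0.13, "ty": -1.56, "tz": 0, "wx": 0, "wy": 0, "wz": 0}]
[-0.01664468  0.99977031  0.0038789   0.01293191] [ 2.06502809 -4.67375829 -3.91893159] [-1.20891106 -0.41884486  0.00544531]
```

>>> {"op": "jog_arm", "data": {
  "increments": [
    {"tx":0.95,"ty":1.2,"tz":0,"wx":0,"wy":0.3,"wz":0},
    {"tx":1.4,"ty":0.65,"tz":0,"wx":0,"wy":0.3,"wz":0},
    {"tx":1.55,"ty":0.15,"tz":0,"wx":0,"wy":0.3,"wz":0},
    {"tx":1.5,"ty":-0.4,"tz":0,"wx":0,"wy":0.3,"wz":0},
    {"tx":1.3,"ty":-0.9,"tz":0,"wx":0,"wy":0,"wz":0},
    {"tx":0.9,"ty":-1.3,"tz":0,"wx":0,"wy":0,"wz":0},
    {"tx":0.4,"ty":-1.5,"tz":0,"wx":0,"wy":0,"wz":0},
    {"tx":-0.15,"ty":-1.55,"tz":0,"wx":0,"wy":0,"wz":0}
  ]
}}

```text
t: 34.85
tcp_pos: [0.6022, -0.2761, 0.1771]
ee_rot: [-0.022, 1.0, 0.007, -0.004]
wrist_force: [4.6, 3.1, -1.0]
gripper_width: 0.0149
```

```bash
python3 -c "
from h import *
rows(.5545,-.2755,-20,8)
s=ctrl.state();print(s['ee_rot'],s['wrist_force'],s['gripper_width'])"
```

```text
p [ 0.6022 -0.2761  0.1771] th -0.7 r 0.0477
[{"tx": -0.56, "ty": -1.53, "tz": 0, "wx": 0, "wy": 0, "wz": 0}, {"tx": -0.8, "ty": -1.35, "tz": 0, "wx": 0, "wy": 0, "wz": 0}, {"tx": -1.21, "ty": -0.99, "tz": 0, "wx": 0, "wy": 0, "wz": 0}, {"tx": -1.47, "ty": -0.51, "tz": 0, "wx": 0, "wy": 0, "wz": 0}, {"tx": -1.56, "ty": 0.02, "tz": 0, "wx": 0, "wy": 0, "wz": 0}, {"tx": -1.47, "ty": 0.55, "tz": 0, "wx": 0, "wy": 0, "wz": 0}, {"tx": -1.18, "ty": 1.02, "tz": 0, "wx": 0, "wy": 0, "wz": 0}, {"tx": -0.77, "ty": 1.36, "tz": 0, "wx": 0, "wy": 0, "wz": 0}]
[-0.02199228  0.99972709  0.00691108 -0.00378482] [ 4.64043266  3.12656871 -1.03176408] 0.01485176101067012
```

>>> {"op": "jog_arm", "data": {
  "increments": [
    {"tx":-0.4,"ty":-1.5,"tz":0,"wx":0,"wy":0,"wz":0},
    {"tx":-0.8,"ty":-1.35,"tz":0,"wx":0,"wy":0,"wz":0},
    {"tx":-1.2,"ty":-1.0,"tz":0,"wx":-0.2,"wy":0,"wz":0},
    {"tx":-1.45,"ty":-0.5,"tz":0,"wx":-0.2,"wy":0,"wz":0},
    {"tx":-1.55,"ty":0,"tz":0,"wx":-0.2,"wy":0,"wz":0},
    {"tx":-1.45,"ty":0.55,"tz":0,"wx":0,"wy":0,"wz":0},
    {"tx":-1.2,"ty":1.0,"tz":0,"wx":0,"wy":0,"wz":0},
    {"tx":-0.75,"ty":1.35,"tz":0,"wx":0,"wy":0,"wz":0}
  ]
}}

```text
t: 35.65
tcp_pos: [0.5147, -0.2902, 0.1772]
ee_rot: [-0.022, 1.0, 0.006, 0.004]
wrist_force: [11.1, 1.0, -6.0]
gripper_width: 0.0144
```

```bash
python3 -c "
from h import *
rows(.5555,-.2755,-20,8)
s=ctrl.state();print(s['ee_rot'],s['wrist_force'],s['gripper_width'])
look('pics/b1',side=(180,90,330,290),top=(215,145,325,245))"; python3 carr.py pics/b1_t.png
```

```text
p [ 0.5147 -0.2902  0.1772] th -160.1 r 0.0434
[{"tx": -0.42, "ty": 1.48, "tz": 0, "wx": 0, "wy": 0, "wz": 0}, {"tx": 0.28, "ty": 1.54, "tz": 0, "wx": 0, "wy": 0, "wz": 0}, {"tx": 0.78, "ty": 1.35, "tz": 0, "wx": 0, "wy": 0, "wz": 0}, {"tx": 1.2, "ty": 1.01, "tz": 0, "wx": 0, "wy": 0, "wz": 0}, {"tx": 1.47, "ty": 0.53, "tz": 0, "wx": 0, "wy": 0, "wz": 0}, {"tx": 1.56, "ty": -0.01, "tz": 0, "wx": 0, "wy": 0, "wz": 0}, {"tx": 1.47, "ty": -0.53, "tz": 0, "wx": 0, "wy": 0, "wz": 0}, {"tx": 1.19, "ty": -1.01, "tz": 0, "wx": 0, "wy": 0, "wz": 0}]
[-0.02242252  0.99972205  0.00617128  0.00386851] [11.0995511   1.02646646 -5.97010126] 0.014438182371931075
chute rows z.162
  peak y -0.1020 val 157
  peak y -0.0460 val 168
  peak y 0.0020 val 167
  peak y 0.0250 val 150
  peak y 0.0470 val 161
  peak y 0.0790 val 158
  peak y 0.1030 val 165
    edge y -0.1055 +6.9
    edge y -0.0995 -9.1
    edge y -0.0945 +7.7
    edge y -0.0445 -5.2
    edge y 0.0445 +8.1
    edge y 0.0505 -8.4
    edge y 0.1005 +5.7
    edge y 0.1065 -9.7
box z.12
  peak y -0.1040 val 152
  peak y -0.0850 val 164
  peak y -0.0490 val 172
  peak y 0.0030 val 176
  peak y 0.0270 val 163
  peak y 0.0490 val 161
  peak y 0.0820 val 161
  peak y 0.0880 val 161
  peak y 0.1060 val 162
    edge y -0.1075 +7.7
    edge y -0.1015 -9.4
    edge y -0.0965 +9.3
    edge y 0.0475 +6.7
    edge y 0.0535 -8.6
    edge y 0.1045 +5.3
    edge y 0.1105 -10.6
```

View pics/b1.png

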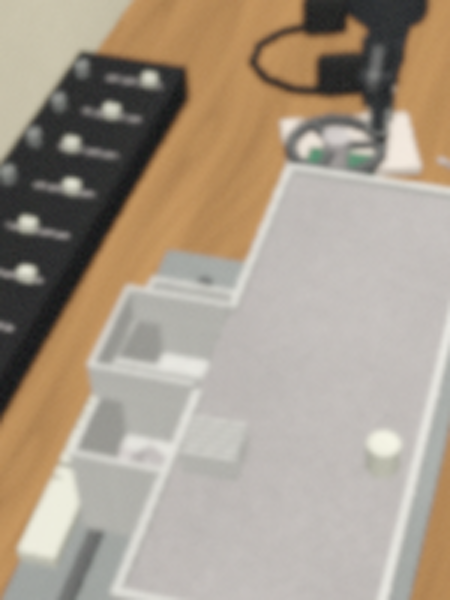

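>>> {"op": "jog_arm", "data": {
  "increments": [
    {"tx":-0.35,"ty":1.5,"tz":0,"wx":0,"wy":0,"wz":0},
    {"tx":0.25,"ty":1.55,"tz":0,"wx":0,"wy":0,"wz":0},
    {"tx":0.8,"ty":1.35,"tz":0,"wx":0,"wy":0,"wz":0},
    {"tx":1.2,"ty":1.0,"tz":0,"wx":0,"wy":0,"wz":0},
    {"tx":1.45,"ty":0.55,"tz":0,"wx":-0.2,"wy":0,"wz":0},
    {"tx":1.55,"ty":0,"tz":0,"wx":-0.2,"wy":0,"wz":0},
    {"tx":1.45,"ty":-0.55,"tz":0,"wx":-0.2,"wy":0,"wz":0},
    {"tx":1.2,"ty":-1.0,"tz":0,"wx":0,"wy":0,"wz":0}
  ]
}}

```text
t: 36.55
tcp_pos: [0.5839, -0.2385, 0.1771]
ee_rot: [-0.022, 1.0, 0.006, -0.002]
wrist_force: [1.1, 4.6, 1.3]
gripper_width: 0.0151
```

```bash
python3 -c "
from h import *
rows(.5555,-.2755,-20,8)
s=ctrl.state();print(s['ee_rot'],s['wrist_force'],s['gripper_width'])"
```

```text
p [ 0.5839 -0.2385  0.1771] th 52.5 r 0.0467
[{"tx": 0.95, "ty": -1.28, "tz": 0, "wx": 0, "wy": 0, "wz": 0}, {"tx": 0.6, "ty": -1.45, "tz": 0, "wx": 0, "wy": 0, "wz": 0}, {"tx": 0.07, "ty": -1.56, "tz": 0, "wx": 0, "wy": 0, "wz": 0}, {"tx": -0.47, "ty": -1.49, "tz": 0, "wx": 0, "wy": 0, "wz": 0}, {"tx": -0.95, "ty": -1.24, "tz": 0, "wx": 0, "wy": 0, "wz": 0}, {"tx": -1.32, "ty": -0.84, "tz": 0, "wx": 0, "wy": 0, "wz": 0}, {"tx": -1.52, "ty": -0.34, "tz": 0, "wx": 0, "wy": 0, "wz": 0}, {"tx": -1.55, "ty": 0.2, "tz": 0, "wx": 0, "wy": 0, "wz": 0}]
[-0.02202707  0.99973636  0.00622005 -0.00182392] [1.14765035 4.6034428  1.26572174] 0.015098088197597273
```

>>> {"op": "jog_arm", "data": {
  "increments": [
    {"tx":1.0,"ty":-1.3,"tz":0,"wx":-0.2,"wy":0,"wz":0},
    {"tx":0.6,"ty":-1.45,"tz":0,"wx":-0.2,"wy":0,"wz":0},
    {"tx":0.05,"ty":-1.55,"tz":0,"wx":0,"wy":0,"wz":0},
    {"tx":-0.45,"ty":-1.5,"tz":0,"wx":0,"wy":0,"wz":0},
    {"tx":-0.95,"ty":-1.25,"tz":0,"wx":0,"wy":0,"wz":0},
    {"tx":-1.3,"ty":-0.85,"tz":0,"wx":0,"wy":0,"wz":0},
    {"tx":-1.5,"ty":-0.35,"tz":0,"wx":0,"wy":0,"wz":0},
    {"tx":-1.55,"ty":0.2,"tz":0,"wx":0,"wy":0,"wz":0}
  ]
}}

```text
t: 37.35
tcp_pos: [0.5457, -0.3183, 0.1771]
ee_rot: [-0.025, 1.0, 0.007, 0.001]
wrist_force: [4.1, 6.0, 0.5]
gripper_width: 0.015
```

```bash
python3 -c "
from h import *
rows(.5555,-.2755,-20,8)
s=ctrl.state();print(s['ee_rot'],s['wrist_force'],s['gripper_width'])"
```

```text
p [ 0.5457 -0.3183  0.1771] th -102.9 r 0.044
[{"tx": -1.46, "ty": 0.51, "tz": 0, "wx": 0, "wy": 0, "wz": 0}, {"tx": -1.15, "ty": 1.06, "tz": 0, "wx": 0, "wy": 0, "wz": 0}, {"tx": -0.71, "ty": 1.39, "tz": 0, "wx": 0, "wy": 0, "wz": 0}, {"tx": -0.19, "ty": 1.55, "tz": 0, "wx": 0, "wy": 0, "wz": 0}, {"tx": 0.35, "ty": 1.53, "tz": 0, "wx": 0, "wy": 0, "wz": 0}, {"tx": 0.85, "ty": 1.31, "tz": 0, "wx": 0, "wy": 0, "wz": 0}, {"tx": 1.24, "ty": 0.94, "tz": 0, "wx": 0, "wy": 0, "wz": 0}, {"tx": 1.5, "ty": 0.46, "tz": 0, "wx": 0, "wy": 0, "wz": 0}]
[-0.02512951  0.99965834  0.0070631   0.00134864] [4.11567903 5.96663194 0.45124889] 0.015024047017667536
```

Total now about 939°; about 321° to go.

>>> {"op": "jog_arm", "data": {
  "increments": [
    {"tx":-1.45,"ty":0.5,"tz":0,"wx":-0.2,"wy":0,"wz":0},
    {"tx":-1.15,"ty":1.05,"tz":0,"wx":-0.2,"wy":0,"wz":0},
    {"tx":-0.7,"ty":1.4,"tz":0,"wx":-0.2,"wy":0,"wz":0},
    {"tx":-0.2,"ty":1.55,"tz":0,"wx":0,"wy":0,"wz":0},
    {"tx":0.35,"ty":1.55,"tz":0,"wx":0,"wy":0,"wz":0},
    {"tx":0.85,"ty":1.3,"tz":0,"wx":0,"wy":0,"wz":0},
    {"tx":1.25,"ty":0.95,"tz":0,"wx":0,"wy":0,"wz":0},
    {"tx":1.5,"ty":0.45,"tz":0,"wx":0,"wy":0,"wz":0}
  ]
}}

```text
t: 38.15
tcp_pos: [0.5433, -0.232, 0.1771]
ee_rot: [-0.02, 1.0, 0.002, 0.006]
wrist_force: [-4.5, 4.6, 4.4]
gripper_width: 0.0148
```

```bash
python3 -c "
from h import *
rows(.5555,-.2755,-20,7)
s=ctrl.state();print(s['ee_rot'],s['wrist_force'],s['gripper_width'])
look('pics/b2')"; python3 carr.py pics/b2_t.png | grep -A30 box | grep edge
```

```text
p [ 0.5433 -0.232   0.1771] th 105.7 r 0.0452
[{"tx": 1.56, "ty": 0.13, "tz": 0, "wx": 0, "wy": 0, "wz": 0}, {"tx": 1.52, "ty": -0.38, "tz": 0, "wx": 0, "wy": 0, "wz": 0}, {"tx": 1.29, "ty": -0.88, "tz": 0, "wx": 0, "wy": 0, "wz": 0}, {"tx": 0.91, "ty": -1.27, "tz": 0, "wx": 0, "wy": 0, "wz": 0}, {"tx": 0.42, "ty": -1.5, "tz": 0, "wx": 0, "wy": 0, "wz": 0}, {"tx": -0.11, "ty": -1.56, "tz": 0, "wx": 0, "wy": 0, "wz": 0}, {"tx": -0.65, "ty": -1.43, "tz": 0, "wx": 0, "wy": 0, "wz": 0}]
[-0.01979503  0.9997828   0.00237337  0.00607253] [-4.54917203  4.56278354  4.36033481] 0.014755744947842408
    edge y -0.0695 +7.9
    edge y -0.0605 +5.3
    edge y 0.0375 +5.9
```

>>> {"op": "jog_arm", "data": {
  "increments": [
    {"tx":1.55,"ty":0.15,"tz":0,"wx":0,"wy":0,"wz":0},
    {"tx":1.5,"ty":-0.4,"tz":0,"wx":0,"wy":0,"wz":0},
    {"tx":1.3,"ty":-0.9,"tz":0,"wx":0,"wy":0,"wz":0},
    {"tx":0.9,"ty":-1.25,"tz":0,"wx":0,"wy":0,"wz":0},
    {"tx":0.4,"ty":-1.5,"tz":0,"wx":0,"wy":0,"wz":0},
    {"tx":-0.1,"ty":-1.55,"tz":0,"wx":0,"wy":0,"wz":0},
    {"tx":-0.65,"ty":-1.45,"tz":0,"wx":0,"wy":0,"wz":0},
    {"tx":0,"ty":0,"tz":0,"wx":0,"wy":0,"wz":0}
  ]
}}

```text
t: 39.05
tcp_pos: [0.5959, -0.2978, 0.1771]
ee_rot: [-0.023, 1.0, 0.007, 0.005]
wrist_force: [-2.6, -1.3, 3.4]
gripper_width: 0.0152
```

```bash
python3 -c "
from h import *
rows(.5555,-.2755,-12,2)
s=ctrl.state();print(s['ee_rot'],s['wrist_force'],s['gripper_width'])
look('pics/b3')"; python3 carr.py pics/b3_t.png | grep  edge
```

```text
p [ 0.5959 -0.2978  0.1771] th -28.9 r 0.0462
[{"tx": -0.64, "ty": -0.71, "tz": 0, "wx": 0, "wy": 0, "wz": 0}, {"tx": -0.69, "ty": -0.65, "tz": 0, "wx": 0, "wy": 0, "wz": 0}]
[-0.02317438  0.99969667  0.00650093  0.00522118] [-2.55191892 -1.33535253  3.44517519] 0.015150776230913236
    edge y -0.0575 +7.7
    edge y 0.0445 +7.2
    edge y -0.0585 +8.6
    edge y 0.0475 +6.5
```

View pics/b3t.png

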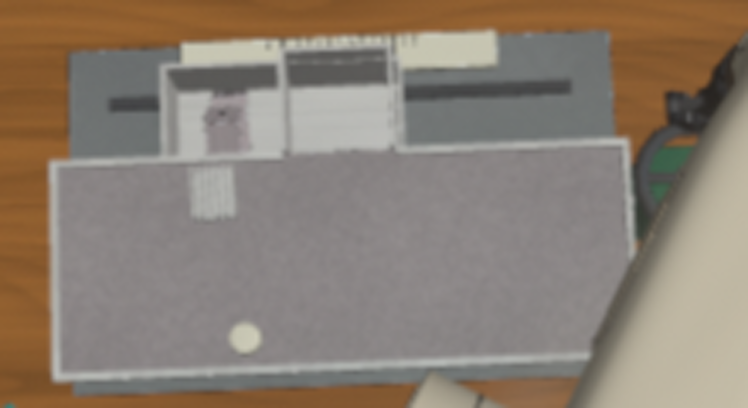

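>>> {"op": "jog_arm", "data": {
  "increments": [
    {"tx":-0.7,"ty":-0.75,"tz":0,"wx":0,"wy":0,"wz":0},
    {"tx":-0.95,"ty":-0.75,"tz":0,"wx":0,"wy":0,"wz":0},
    {"tx":0,"ty":0,"tz":0,"wx":0,"wy":0,"wz":0}
  ]
}}

```text
t: 39.45
tcp_pos: [0.5825, -0.3119, 0.1771]
ee_rot: [-0.025, 1.0, 0.006, 0.009]
wrist_force: [-2.3, -2.1, 1.4]
gripper_width: 0.0144
```

```bash
sed -i 's/-.19,.13,.001/-.19,.20,.001/' carr.py; python3 -c "
from h import *
rows(.5555,-.2755,-8,1)
s=ctrl.state();print(s['ee_rot'],s['wrist_force'],s['gripper_width'])
look('pics/b4')"; for f in top0 a29_t b1_t b3_t b4_t; do echo $f; python3 carr.py pics/$f.png | grep -A40 box| grep  edge; done
```

```text
p [ 0.5825 -0.3119  0.1771] th -53.4 r 0.0453
[{"tx": -0.54, "ty": -0.32, "tz": 0, "wx": 0, "wy": 0, "wz": 0}]
[-0.0247467   0.99963824  0.00581528  0.00878461] [-2.31567333 -2.05801819  1.42116461] 0.014413173941917889
top0
    edge y -0.1225 +8.3
    edge y -0.1165 -12.1
    edge y -0.1115 +11.0
    edge y 0.0885 +5.4
    edge y 0.0955 -11.1
a29_t
    edge y -0.1615 +8.0
    edge y -0.1545 -13.7
    edge y -0.1485 +11.4
    edge y 0.0565 -11.8
b1_t
    edge y -0.1075 +7.7
    edge y -0.1015 -9.4
    edge y -0.0965 +9.3
    edge y 0.0475 +6.7
    edge y 0.0535 -8.6
    edge y 0.1045 +5.3
    edge y 0.1105 -10.6
b3_t
    edge y -0.0585 +8.6
    edge y 0.0475 +6.5
    edge y 0.1535 +6.0
    edge y 0.1595 -12.4
b4_t
    edge y -0.0565 +8.1
    edge y 0.1615 -10.5
```

```bash
cat > fine.py <<'E'
from carr import *
import sys
def edge(im,y0,z,sg,w=.006,x0=.10,x1=.165):
    y=np.arange(y0-w,y0+w,.00025);p=prof(im,"top",x0,x1,z,y,15);d=sg*np.gradient(p);d[d<d.max()*.5]=0
    return (d*y).sum()/d.sum()
for f,a,b in(("a29_t",-.1615,.0565),("b1_t",-.1075,.1105),("b4_t",-.0565,.1615)):
    im=cv2.imread(f"pics/{f}.png");l=edge(im,a,.12,1);r=edge(im,b,.12,-1)
    cl=edge(im,-.0445,.162,-1,.003);cr=edge(im,.0445,.162,1,.003)
    print(f,"box",round(l,5),round(r,5),"c",round((l+r)/2+.0725,5),"chute",round((cl+cr)/2,5))
E
python3 fine.py
```

```text
a29_t box -0.16125 0.0558 c 0.01978 chute 0.00046
b1_t box -0.10744 0.11064 c 0.0741 chute -0.00012
b4_t box -0.05599 0.1613 c 0.12516 chute 0.00073
```

>>> {"op": "jog_arm", "data": {
  "increments": [
    {"tx":0,"ty":0,"tz":0,"wx":0,"wy":0,"wz":0},
    {"tx":0,"ty":0,"tz":0,"wx":0,"wy":0,"wz":0},
    {"tx":0,"ty":0,"tz":0,"wx":0,"wy":0,"wz":0},
    {"tx":0,"ty":0,"tz":3,"wx":0,"wy":0,"wz":0},
    {"tx":0,"ty":0,"tz":3,"wx":0,"wy":0,"wz":0},
    {"tx":0,"ty":0,"tz":0,"wx":0,"wy":0,"wz":0}
  ],
  "jaw": 40
}}

```text
t: 40.15
tcp_pos: [0.5825, -0.3056, 0.2359]
ee_rot: [-0.027, 1.0, 0.011, 0.006]
wrist_force: [-0.3, 0.2, 0.6]
gripper_width: 0.0345
```

>>> {"op": "jog_arm", "data": {
  "increments": [
    {"tx":-0.8,"ty":4.4,"tz":0,"wx":-0.3,"wy":0.3,"wz":-0.2},
    {"tx":-0.4,"ty":4.6,"tz":0,"wx":-0.3,"wy":0.3,"wz":-0.2},
    {"tx":-0.4,"ty":4.6,"tz":0,"wx":0,"wy":0.3,"wz":0},
    {"tx":-0.4,"ty":4.6,"tz":0,"wx":0,"wy":0,"wz":0},
    {"tx":-0.4,"ty":4.6,"tz":0,"wx":0,"wy":0,"wz":0},
    {"tx":-0.4,"ty":4.6,"tz":0,"wx":0,"wy":0,"wz":0},
    {"tx":-0.4,"ty":4.6,"tz":0,"wx":0,"wy":0,"wz":0},
    {"tx":-0.4,"ty":4.6,"tz":0,"wx":0,"wy":0,"wz":0}
  ],
  "jaw": 0
}}

```text
t: 40.95
tcp_pos: [0.5423, 0.0697, 0.2288]
ee_rot: [-0.019, 1.0, 0.008, -0.004]
wrist_force: [1.3, 0.4, 0.0]
gripper_width: -0.0003
```

```bash
python3 -c "
from h import *
go(.05,.152,.235);print(ctrl.state()['wrist_force'],ctrl.state()['ee_rot'])
look('pics/b5')"; python3 -c "
from h import *
f=lambda u,v,z=.176:toS(back('top',[(u/3.4+215,v/3.4+145)],z))[0].round(4)
print([f(*p) for p in((36,168),(80,167),(82,217),(38,220))])"
```

```text
tcp [0.5423 0.0697 0.2288] local [0.0499 0.0396 0.2288] move cm [-0.36 11.23] dz 0.62 rot [-0.019  1.     0.008 -0.004]
[1.25082696 0.41266441 0.02786079] [-0.01866132  0.99979058  0.00762393 -0.0035248 ]
[array([0.0699, 0.1268, 0.176 ]), array([0.0693, 0.0893, 0.176 ]), array([0.0262, 0.0888, 0.176 ]), array([0.0252, 0.1262, 0.176 ])]
```

View pics/b5t.png

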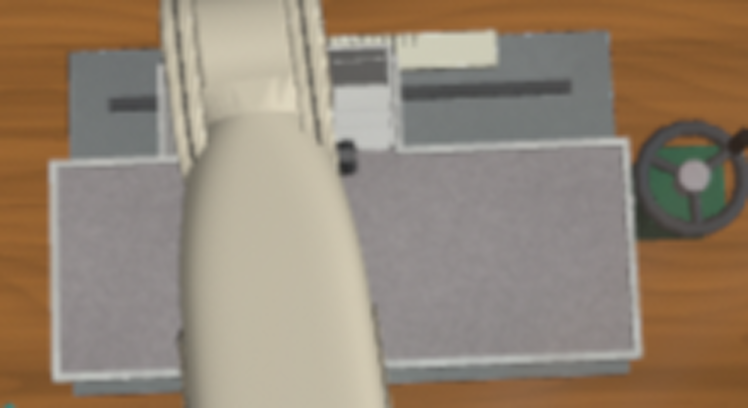

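View pics/b5.png

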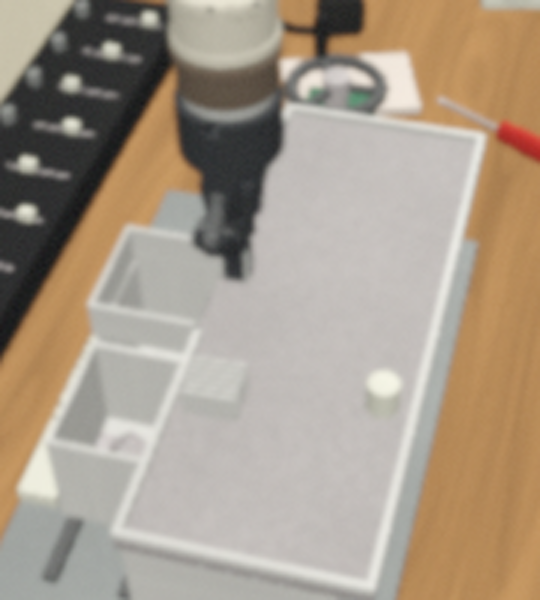

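>>> {"op": "jog_arm", "data": {
  "increments": [
    {"tx":-0.2,"ty":3.6,"tz":0,"wx":-0.3,"wy":0,"wz":0},
    {"tx":-0.2,"ty":3.6,"tz":0,"wx":-0.3,"wy":0,"wz":0},
    {"tx":0,"ty":3.2,"tz":0,"wx":-0.3,"wy":0,"wz":0},
    {"tx":0,"ty":0,"tz":0,"wx":0,"wy":0,"wz":0},
    {"tx":0,"ty":0,"tz":0,"wx":0,"wy":0,"wz":0}
  ]
}}

```text
t: 41.55
tcp_pos: [0.5356, 0.1821, 0.2253]
ee_rot: [-0.025, 1.0, 0.0, -0.006]
wrist_force: [-1.2, 0.1, -0.5]
gripper_width: -0.0
```

```bash
python3 -c "
from h import *
go(.047,.153,.164);print(ctrl.state()['wrist_force'],ctrl.state()['ee_rot'])"
```

```text
tcp [0.5356 0.1821 0.2253] local [0.0469 0.1521 0.2253] move cm [0.   0.09] dz -6.13 rot [-0.025  1.     0.    -0.006]
[-1.15167581  0.08979062 -0.46039109] [-2.45637908e-02  9.99679198e-01  1.42482453e-04 -6.17253807e-03]
```

>>> {"op": "jog_arm", "data": {
  "increments": [
    {"tx":0,"ty":0.1,"tz":-2,"wx":0,"wy":-0.3,"wz":-0.5},
    {"tx":0,"ty":0,"tz":-2,"wx":0,"wy":-0.3,"wz":0},
    {"tx":0,"ty":0,"tz":-1.7,"wx":0,"wy":0,"wz":0},
    {"tx":0,"ty":0,"tz":0,"wx":0,"wy":0,"wz":0},
    {"tx":0,"ty":0,"tz":-0.3,"wx":0,"wy":0,"wz":0},
    {"tx":0,"ty":0,"tz":0,"wx":0,"wy":0,"wz":0}
  ]
}}

```text
t: 42.15
tcp_pos: [0.5362, 0.177, 0.1635]
ee_rot: [-0.017, 1.0, -0.0, -0.001]
wrist_force: [0.3, -0.1, 0.5]
gripper_width: 0.0001
```

```bash
python3 -c "
from h import *
go(.047,.153,.164);print(ctrl.state()['wrist_force'],ctrl.state()['ee_rot'])
look('pics/b6',side=(200,150,340,310))"
```

```text
tcp [0.5362 0.177  0.1635] local [0.0473 0.147  0.1635] move cm [-0.05  0.6 ] dz 0.05 rot [-0.017  1.    -0.    -0.001]
[ 0.27036904 -0.10797136  0.50433362] [-1.65137774e-02  9.99863238e-01 -1.80036803e-04 -8.76308662e-04]
```

View pics/b6.png

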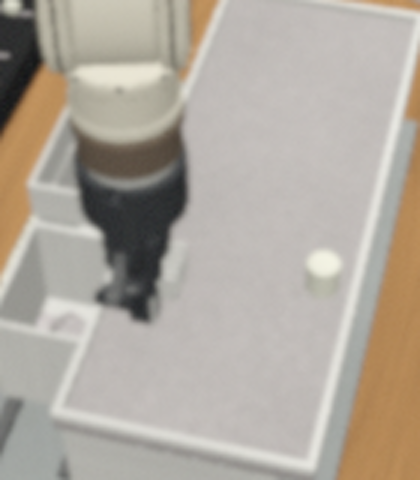

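>>> {"op": "jog_arm", "data": {
  "increments": [
    {"tx":0,"ty":-0.9,"tz":0,"wx":0,"wy":0,"wz":0},
    {"tx":0.05,"ty":-0.9,"tz":0,"wx":0,"wy":0,"wz":0},
    {"tx":0,"ty":-0.9,"tz":0,"wx":0,"wy":0,"wz":0},
    {"tx":0.05,"ty":-0.9,"tz":0,"wx":0,"wy":0,"wz":0},
    {"tx":0,"ty":-0.9,"tz":0,"wx":0,"wy":0,"wz":0},
    {"tx":0.05,"ty":-0.9,"tz":0,"wx":0,"wy":0,"wz":0},
    {"tx":0,"ty":-0.9,"tz":0,"wx":0,"wy":0,"wz":0},
    {"tx":0.05,"ty":-0.9,"tz":0,"wx":0,"wy":0,"wz":0}
  ]
}}

```text
t: 43.05
tcp_pos: [0.5401, 0.0999, 0.1669]
ee_rot: [-0.017, 1.0, 0.001, 0.002]
wrist_force: [0.6, -0.0, -0.4]
gripper_width: 0.0002
```

```bash
python3 -c "
from h import *
go(.047,.028,.164);print(ctrl.state()['wrist_force'],ctrl.state()['ee_rot'])
look('pics/b7',side=(200,150,340,310))"
```

```text
tcp [0.5401 0.0999 0.1669] local [0.0487 0.0699 0.1669] move cm [-0.03 -4.19] dz -0.29 rot [-0.017  1.     0.001  0.002]
[ 0.57932869 -0.00324272 -0.4412285 ] [-1.69406783e-02  9.99853609e-01  7.72133111e-04  2.27545375e-03]
```

View pics/b7.png

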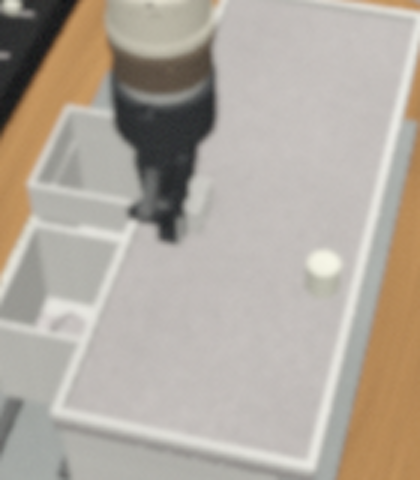

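View pics/b7t.png

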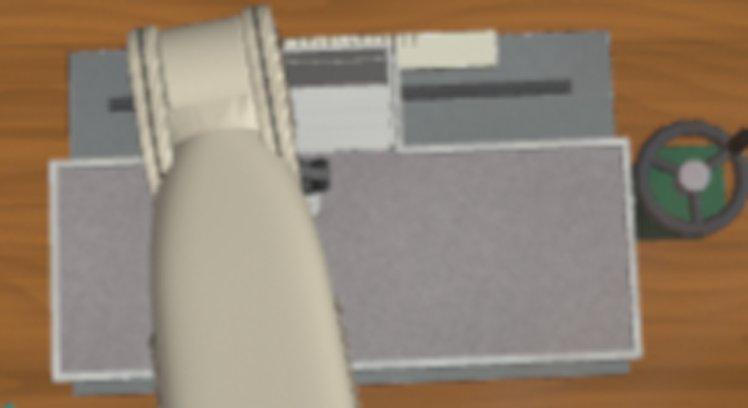

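>>> {"op": "jog_arm", "data": {
  "increments": [
    {"tx":0,"ty":-0.9,"tz":-0.1,"wx":0,"wy":0,"wz":0},
    {"tx":0,"ty":-0.9,"tz":-0.1,"wx":0,"wy":0,"wz":0},
    {"tx":0,"ty":-0.9,"tz":0,"wx":0,"wy":0,"wz":0},
    {"tx":0.05,"ty":-0.9,"tz":0,"wx":0,"wy":0,"wz":0},
    {"tx":0,"ty":0,"tz":0,"wx":0,"wy":0,"wz":0},
    {"tx":0,"ty":0,"tz":0,"wx":0,"wy":0,"wz":0}
  ]
}}

```text
t: 43.75
tcp_pos: [0.5409, 0.0604, 0.1648]
ee_rot: [-0.016, 1.0, 0.001, 0.002]
wrist_force: [-0.2, 0.4, 0.4]
gripper_width: -0.0002
```

```bash
python3 -c "
from h import *
go(.047,.028,.164);print(ctrl.state()['wrist_force'],ctrl.state()['ee_rot'])
look('pics/b8',side=(200,150,340,310))"
```

```text
tcp [0.5409 0.0604 0.1648] local [0.0482 0.0303 0.1648] move cm [-0.11 -0.23] dz -0.08 rot [-0.016  1.     0.001  0.002]
[-0.2026753   0.41110418  0.4324517 ] [-1.61934415e-02  9.99865546e-01  7.87186194e-04  2.45799345e-03]
```

View pics/b8.png

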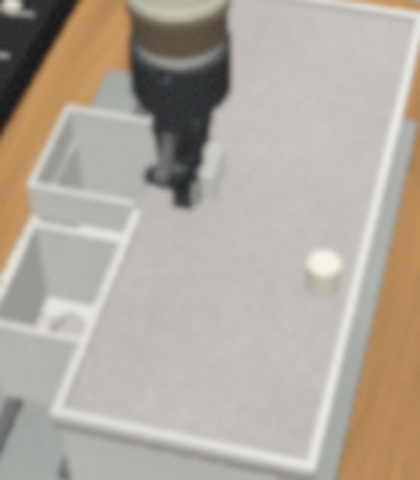

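>>> {"op": "jog_arm", "data": {
  "increments": [
    {"tx":0,"ty":1.5,"tz":0,"wx":0,"wy":0,"wz":0},
    {"tx":0,"ty":0,"tz":2.5,"wx":0,"wy":0,"wz":0},
    {"tx":0,"ty":0,"tz":2.0,"wx":0,"wy":0,"wz":0},
    {"tx":-2.4,"ty":0,"tz":0,"wx":0,"wy":0,"wz":0},
    {"tx":-2.2,"ty":-2.2,"tz":0,"wx":0,"wy":0,"wz":0},
    {"tx":0,"ty":-2,"tz":0,"wx":0,"wy":0,"wz":0},
    {"tx":0,"ty":0,"tz":0,"wx":0,"wy":0,"wz":0},
    {"tx":0,"ty":0,"tz":0,"wx":0,"wy":0,"wz":0}
  ]
}}

```text
t: 44.65
tcp_pos: [0.4934, 0.0436, 0.2112]
ee_rot: [-0.021, 1.0, 0.003, 0.003]
wrist_force: [-0.0, -0.2, -0.1]
gripper_width: -0.0003
```

```bash
python3 -c "
from h import *
go(0,.002,.164);print(ctrl.state()['wrist_force'],ctrl.state()['ee_rot'])
look('pics/b9',side=(200,150,340,310))"
```

```text
tcp [0.4934 0.0436 0.2112] local [2.000e-04 1.510e-02 2.112e-01] move cm [ 0.03 -1.31] dz -4.72 rot [-0.021  1.     0.003  0.003]
[-0.01453665 -0.19959622 -0.13407342] [-0.021163    0.99976865  0.00280354  0.00263017]
```

View pics/b9.png

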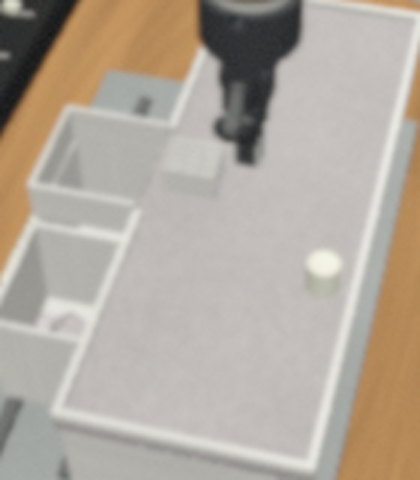

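```bash
python3 -c "
from h import *
g=lambda u,v,z=.176:toS(back('side',[(u/3+200,v/3+150)],z))[0].round(4)
print(g(162,168),g(217,180),g(171,138),g(226,148))"
```

```text
[0.0711 0.0183 0.176 ] [0.0247 0.0205 0.176 ] [ 0.0736 -0.0164  0.176 ] [ 0.0268 -0.016   0.176 ]
```

>>> {"op": "jog_arm", "data": {
  "increments": [
    {"tx":0,"ty":-1.2,"tz":0,"wx":0,"wy":0,"wz":0},
    {"tx":0,"ty":0,"tz":0,"wx":0,"wy":0,"wz":0},
    {"tx":-0.2,"ty":0,"tz":-2,"wx":0,"wy":0,"wz":0},
    {"tx":0,"ty":0,"tz":-2.0,"wx":0,"wy":0,"wz":0},
    {"tx":0,"ty":0,"tz":-0.5,"wx":0,"wy":0,"wz":0},
    {"tx":0,"ty":0,"tz":0,"wx":0,"wy":0,"wz":0}
  ]
}}

```text
t: 45.35
tcp_pos: [0.4934, 0.0323, 0.1649]
ee_rot: [-0.022, 1.0, 0.003, 0.003]
wrist_force: [0.6, -0.1, 0.7]
gripper_width: 0.0001
```

```bash
python3 -c "
from h import *
go(0,.002,.164);print(ctrl.state()['wrist_force'],ctrl.state()['ee_rot'])"
```

```text
tcp [0.4934 0.0323 0.1649] local [-0.0002  0.0038  0.1649] move cm [ 0.02 -0.18] dz -0.09 rot [-0.022  1.     0.003  0.003]
[ 0.6299435  -0.11652364  0.66466902] [-0.02232429  0.9997405   0.0030695   0.00333776]
```

>>> {"op": "jog_arm", "data": {
  "increments": [
    {"tx":0.4,"ty":-0.2,"tz":-0.1,"wx":0,"wy":0,"wz":0},
    {"tx":0.8,"ty":0,"tz":0,"wx":0,"wy":0,"wz":0},
    {"tx":0.9,"ty":0.05,"tz":0,"wx":0,"wy":0,"wz":0},
    {"tx":0.9,"ty":0,"tz":0,"wx":0,"wy":0,"wz":0},
    {"tx":0.9,"ty":0.05,"tz":0,"wx":0,"wy":0,"wz":0},
    {"tx":0.9,"ty":0,"tz":0,"wx":0,"wy":0,"wz":0}
  ]
}}

```text
t: 45.95
tcp_pos: [0.547, 0.0313, 0.1669]
ee_rot: [-0.022, 1.0, 0.003, 0.006]
wrist_force: [-0.4, 0.4, 0.4]
gripper_width: -0.0003
```

```bash
python3 -c "
from h import *
go(.085,.002,.164);print(ctrl.state()['wrist_force'],ctrl.state()['ee_rot'])
look('pics/b10',side=(200,150,340,310))"
```

```text
tcp [0.547  0.0313 0.1669] local [0.0534 0.001  0.1669] move cm [3.16 0.2 ] dz -0.29 rot [-0.022  1.     0.003  0.006]
[-0.37572965  0.36694145  0.36293065] [-0.02224169  0.9997312   0.00322005  0.00569838]
```

View pics/b10.png

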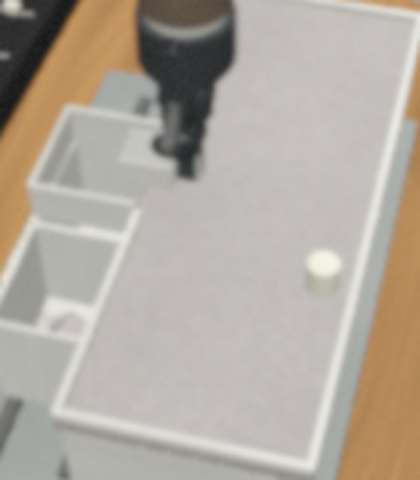

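>>> {"op": "jog_arm", "data": {
  "increments": [
    {"tx":0.9,"ty":0,"tz":-0.1,"wx":0,"wy":0.2,"wz":0},
    {"tx":0.9,"ty":0.05,"tz":-0.1,"wx":0,"wy":0.2,"wz":0},
    {"tx":0.9,"ty":0,"tz":0,"wx":0,"wy":0,"wz":0},
    {"tx":0.7,"ty":0,"tz":0,"wx":0,"wy":0,"wz":0},
    {"tx":0,"ty":0,"tz":0,"wx":0,"wy":0,"wz":0},
    {"tx":-1,"ty":0,"tz":0.5,"wx":0,"wy":0,"wz":0},
    {"tx":-2,"ty":0,"tz":3,"wx":0,"wy":0,"wz":0},
    {"tx":-2,"ty":0,"tz":3,"wx":0,"wy":0,"wz":0}
  ]
}}

```text
t: 46.85
tcp_pos: [0.5288, 0.0316, 0.2254]
ee_rot: [-0.022, 1.0, 0.003, -0.004]
wrist_force: [-0.2, 0.4, 0.5]
gripper_width: -0.0001
```

>>> {"op": "jog_arm", "data": {
  "increments": [
    {"tx":-3,"ty":-3,"tz":1,"wx":0,"wy":0,"wz":0},
    {"tx":-3,"ty":-3,"tz":1,"wx":0,"wy":0,"wz":0},
    {"tx":-3,"ty":-3,"tz":1,"wx":0,"wy":0,"wz":0},
    {"tx":-3,"ty":-3,"tz":1,"wx":0,"wy":0,"wz":0},
    {"tx":-1,"ty":-3,"tz":0,"wx":0,"wy":0,"wz":0},
    {"tx":0,"ty":-3,"tz":0,"wx":0,"wy":0,"wz":0},
    {"tx":0,"ty":0,"tz":0,"wx":0,"wy":0,"wz":0}
  ]
}}

```text
t: 47.55
tcp_pos: [0.3856, -0.1503, 0.2751]
ee_rot: [-0.025, 1.0, 0.002, 0.002]
wrist_force: [0.1, -0.1, -0.3]
gripper_width: -0.0001
```

```bash
python3 -c "
from h import *
go(.085,.002,.164);print(ctrl.state()['wrist_force'])
look('pics/b11')"; python3 carr.py pics/b11_t.png | grep -A20 box|grep edge; sed -i 's/"b4_t",-.0565/"b11_t",-.0565/' fine.py; python3 fine.py
```

```text
tcp [ 0.3856 -0.1503  0.2751] local [-0.1139 -0.1752  0.2751] move cm [19.3  18.36] dz -11.11 rot [-0.025  1.     0.002  0.002]
[ 0.07757852 -0.14562571 -0.30070973]
    edge y -0.0565 +8.4
    edge y 0.1615 -10.9
a29_t box -0.16125 0.0558 c 0.01978 chute 0.00046
b1_t box -0.10744 0.11064 c 0.0741 chute -0.00012
b11_t box -0.056 0.16128 c 0.12514 chute 0.00073
```

View pics/b11.png

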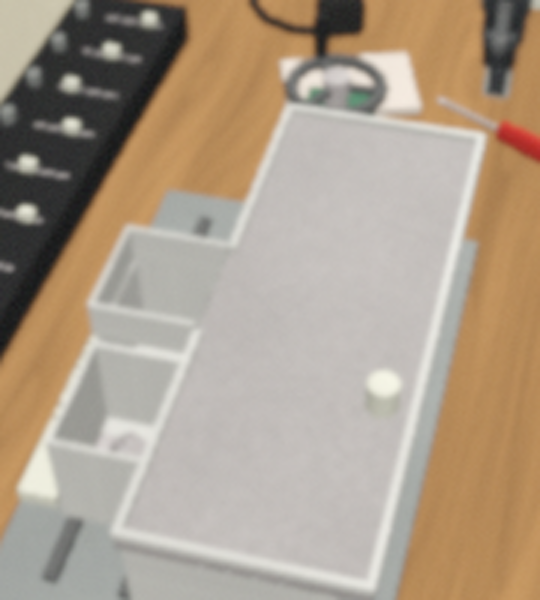

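View pics/b11t.png

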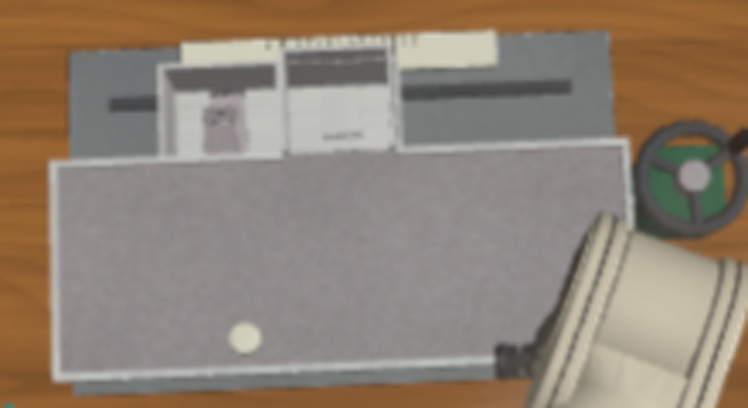

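```bash
python3 -c "
from h import *
t=cv2.imread('pics/b11_t.png');crop('t',t,(210,148,300,195),8,'pics/b12.png')
print([(np.round(d['at']),round(d['score'],2)) for d in ctrl.spot_point('top','heatsink1')],[(np.round(d['at']),round(d['score'],2)) for d in ctrl.spot_point('top','bracket1')],[(np.round(d['at'],1),round(d['score'],2)) for d in ctrl.spot_point('top','pointer')])
p=proj('top',toW([[.1285,0,.05],[.2,.0525,.01]]));print(p)"
```

```text
[(array([177., 273.]), 0.61), (array([273., 142.]), 0.46)] [(array([282., 206.]), 0.75), (array([177., 237.]), 0.63), (array([192., 235.]), 0.62), (array([275., 174.]), 0.5)] [(array([162.7, 251.4]), 0.58), (array([181.4, 240.7]), 0.2)]
[[269.89643103 181.78451676]
 [253.34772922 163.4512769 ]]
```

View pics/b12.png

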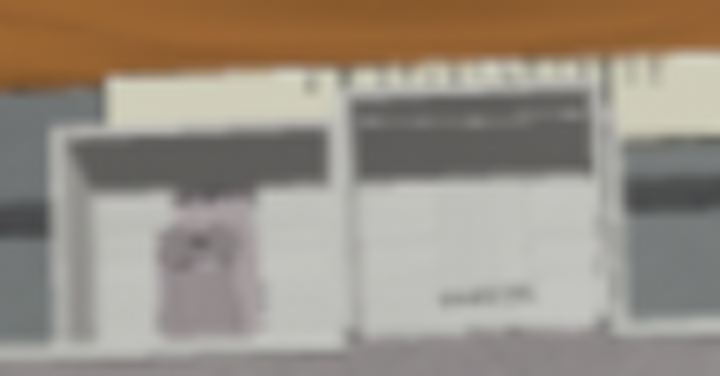

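View pics/b11_t.png

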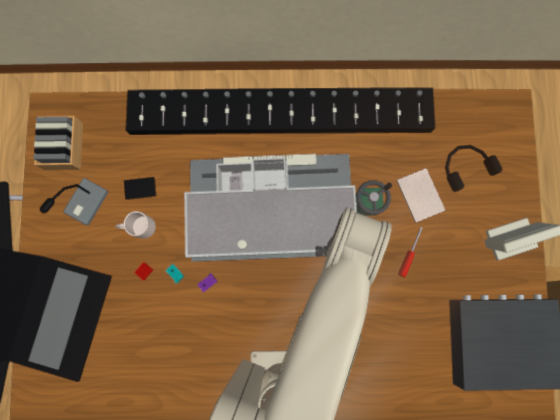

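```bash
python3 -c "
from station import ctrl
print(ctrl.sign_off())"
```

```text
the job is handed in; nothing more can be done
None
```

I sorted the parts and handed the job in at about 48 s; the sign-off itself reports no verdict. This start held two L-brackets and one heat sink.

- **Brackets:** I cranked the slide to the mark nearer the wheel and pushed both brackets off the open edge. The last top picture shows both in the far compartment. To clear a path for the second bracket, I first slid the heat sink about 4 cm forward on the ledge.
- **Heat sink:** I then cranked 3.5 turns clockwise to the other mark and pushed the heat sink down the chute. It lies on its side in the near compartment.
- **Slide position:** I never saw the red pointer in either picture, so I did not read it on the scale. I used the box edges against the chute instead. They gave 0.020 m for the first mark and about 0.125 m for the second. The crank angle gave 0.124 m for the second, about 1 mm less.
- **Everything else:** In the last pictures the pot, the look-alikes and the other bystanders look unmoved, the ledge is empty apart from the pot, and the arm is clear. Wrist force was highest while cranking, about 21 N at the readings I took.

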